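# Set a jig fence against two pins and wedge it

## Robot

A 6-joint arm with a two-finger parallel gripper is mounted at the origin on the work surface. World frame = base frame: x ahead of the robot, y to its left, z up, the work surface at z = 0. Lengths are in m, angles in rad, forces in N, time in s.
With the tool pointing down it reaches from about 0.35 to 0.775 m from the base axis. Payload 7.3 kg.
Tool frame: the origin (TCP) lies at the very end of the fingers, on their centre line; the grasp point (between the pads) lies 19 mm behind it; z points along the fingers, y is the direction in which the jaws open and shut (so a half turn about z gives the same grasp; the last joint's range is limited). The gripper opens to 92 mm and grips with 3 to 60 N. Pads are 19 mm wide; open, the fingers measure 130 mm over their backs; the gripper's body (75 mm by 190 mm) begins 47 mm behind the grasp point.
Start: joints at [-1.373, 0.342, 1.524, -0, 1.275, -0.146], TCP at [0.177, -0.494, 0.227] pointing down, gripper open.
Joint ranges: [-2.53, 2.53], [-0.77, 2.02], [0.04, 2.7], [-1, 4.14], [0.28, 2.66], [-3.11, 3.11]. Speed limits (rad/s): [2.57, 2.57, 3.14, 3.14, 3.14, 3.14].

## Interface

Orientations are given as [roll, pitch, yaw] about the fixed x, y, z axes, in that order (R = Rz(yaw) Ry(pitch) Rx(roll)).
In Python, from cell import monitor, eyes, order gives the robot as it stands. The module is installed in compiled form; this text tells all that it offers.
- The arm moves only by the tool carry_out, never from a script. Its argument "targets" is a list of rows, each a list of 2 entries, a list of its own where there are three numbers: the shift along the tool's x, y, z in m, then the turn about the tool's z in rad. In form: [[[dx, dy, dz], twist], ...]. A call has 1 to 10 rows; each row shifts and turns the pose as measured when the row begins, along the tool's axes as they then stand; what a row does not reach is not made up. A row lasts 1/8 s, in which the tool goes at most 62.5 mm and 10.7 degrees, less where a joint would pass 70% of its speed; a pose out of reach is approached as far as the arm can. A call is refused whole if a number of a shift passes 0.0625 or a number of a turn 0.188, either way. A call with a gripper value outside its range is refused whole. "fingers" is the closure, from 0 (fully open) to 1 (shut), set as the call begins (left out, the last holds). The fingers move at their own pace and stop on an object; "grip_force" is the grip in N (left out, the last holds). Time passes only in rows, so rows that do not move let the fingers close. It gives the time, the measured TCP pose, the force and the opening at its end, in the units of the state.
- monitor.observe(): the state, without advancing time (a new reading comes with each control period).
- eyes.read_camera(name): name is "side" or "top" or "wrist"; returns the picture (480x640x3 uint8, red, green, blue); there is no depth.
- eyes.camera_info(name): a dict with "K" (3x3 intrinsics, pixels), "rvec" (rotation vector, rad) and "tvec" (3), from world to camera coordinates, as OpenCV has them. Camera axes: x right, y down, z forward; pixel columns grow to the right and rows downward; lengths in m; the calibration is good to about 2 mm. The wrist camera is an equidistant fisheye: a pixel r from the principal point sees the ray r / f radians off the axis. A picture is of the moment at which its call begins: read the wrist's pose just before it. camera_info takes no time and is no camera call; for the wrist camera it gives the pose at the moment of the call.
- order.hand_in(): hands the job in, once; it reports no verdict.
The state is a dict: "time": time; "qpos": joint angles; "qvel": joint speeds; "joint_efforts": joint torques, N m; "tool_pos": TCP position; "tool_rot": TCP orientation; "contact_force": force on the tool from outside, world axes, zero at the start; "torque": the same for the moment, N m; "opening": finger opening in m.
Only numpy, scipy, OpenCV 4.12 (cv2) and the standard library are available. Lean on these libraries where they do the work, as an engineer would, in place of code of your own. Each camera call takes 0.05 s, during which the arm holds its last target.

## Task

On the plywood jig board, slide the aluminium straightedge, without lifting it off the board, until its long edge lies against both steel pins at once. Then fetch the tapered wooden wedge from the bench, set it narrow end first into the gap between the straightedge and the slanted wooden stop block, and press it in firmly, with about 15 to 20 N, until it jams and keeps the straightedge clamped tight against both pins, without forcing it so hard (60 N on a pin) that a pin bends. Leave the parallel-sided block of the same wood and all other things on the bench where they are.

Things in the scene. Friction and masses are not known exactly. Their poses are not given: they have to be found in the camera images.
- board: Fixed plywood jig board lying on the bench, 260 (x) x 340 (y) x 12 mm thick. Origin: centre of its underside, z up. The pins stand near its +x edge (the far side from the robot), the stop block is nearer the robot, and the straightedge lies loose between them. The board's place and yaw vary.
- pin_left: Fixed upright steel pin, 12 mm diameter, 26 mm tall, on the board at board x = +85, y = +100 mm. Origin: centre of its foot, on the board's top.
- pin_right: The other pin, the same, at board x = +85, y = -100 mm.
- stop_block: Fixed wooden block on the board, 35 (its x) x 80 (its y) x 20 mm tall, turned 0.1587 rad anticlockwise against the board. Origin: centre of its underside, on the board's top, at board x = -13.3, y = -2.8 mm. Its slanted +x face is the one that the wedge bears on.
- straightedge: Loose aluminium bar, 30 (x) x 300 (y) x 20 mm tall, 0.3 to 0.6 kg, flat on the board. Origin: centre of its underside; y along its length. Its +x long face must touch both pins: each pin's centre is then at x = +21 mm in the bar's frame. It starts 16 to 28 mm short, up to 0.14 rad askew. The stop block bars its middle from behind: push it on either side of the block.
- wedge: Loose wooden wedge, 0.12 kg, upright on the bench left or right of the board, y axis within 0.6 rad of world y. Base 100 mm long (y), 20 tall; +x face straight at x = +22.5, -x face slants: x = -(22.5 + 0.16 y) mm: 37 mm wide at the narrow end (y = -50), 53 at the wide end (y = +50). Origin: centre of the underside. Driven home its axes lie along the board's, its origin within some 10 mm of point gap.
- gap (a point): Point on the board's top at board x = +26.5, y = 0 mm: middle of the gap between stop block and straightedge when the latter is home. The gap is 45 mm wide here and widens by 0.16 mm per mm towards board +y: the wedge goes in from the board's +y side and is driven towards board -y.
- wedge_grip (a point): Point in the wedge's grip fin, 40 mm above its underside, on its centre line. The fin stands on the base, 20 (x) x 50 (y) x 35 mm tall, parallel-sided, its top 55 mm above the underside.
- filler: Bystander: a block of the same wood with the same grip but parallel sides, 45 x 100 mm. It starts on the other side of the board from the wedge. Origin: centre of the underside.
- hammer: Bystander: hammer, 260 mm, lying beyond the board.
- screwdriver: Bystander: screwdriver, 180 mm, lying left of the board.
- wrench: Bystander: wrench, 160 mm, lying right of the board.
- jar: Bystander: small jar, 46 mm diameter, 60 mm tall.
- tape: Bystander: white tape-roll ring, 60 mm diameter.
- small_block: Bystander: small black block, 45 x 45 x 35 mm.
- brush: Bystander: brush, 170 mm, left of the board.
There are look-alikes about, which are no part of the job. Leave any blue look-alike of the wedge alone.

How it is judged:
On the way:
1. the straightedge lies against both pins at once (gap under 1.5 mm at each), the wedge not yet in the gap (x of pin_left in the frame of straightedge between 0.017 and 0.0225 m and x of pin_right in the frame of straightedge between 0.017 and 0.0225 m and horizontal distance between wedge and stop_block above 0.12 m), for 0.2 s.
At the end, for the whole second after the job is handed in: Straightedge flat on the board, within 1.5 mm of both pins and pressing over 1 N on each; wedge upright on the board (tilt under 0.1 rad), in line within 0.1 rad, centre at board y -35 to +30 mm, pressing over 1 N on straightedge and stop block; both at rest (x of pin_left in the frame of straightedge between 0.017 and 0.0225 m and x of pin_right in the frame of straightedge between 0.017 and 0.0225 m and contact force between straightedge and pin_left above 1 N and contact force between straightedge and pin_right above 1 N and contact force between wedge and straightedge above 1 N and contact force between wedge and stop_block above 1 N and angle between wedge's own z axis and vertical below 0.1 rad and angle between straightedge's own z axis and vertical below 0.05 rad and angle between the y axis of wedge and the y axis of board, either way round below 0.1 rad and y of wedge in the frame of board between -0.035 and 0.03 m and z of wedge in the frame of board below 0.018 m and linear speed of each of wedge, straightedge below 0.01 m/s); the robot touches nothing.
It fails at once if the straightedge is lifted off the board (its centre raised more than 12 mm) (z of straightedge in the frame of board above 0.024 m).
It fails at once if a pin is loaded with more than 60 N, enough to bend it (contact force between straightedge and pin_left above 60 N or contact force between straightedge and pin_right above 60 N).
It fails at once if a bystander (filler block, hammer, screwdriver, wrench, jar, tape, black block, brush) is moved more than 25 mm (distance of any of filler, hammer, screwdriver, wrench, jar, tape, small_block, brush from where it was at the start of the episode above 0.025 m).
It also fails if it takes over 72 s, if anything falls off the work surface, if the arm or the gripper's body presses on something with over 40 N, if the wrist force passes 120 N, or if a joint passes its speed limit or range.

## Working session

There is one attempt and no reset: what is moved stays moved. The work goes in short steps, Python scripts to look and compute and a tool call to move; the robot and the scene stay as the last step left them, time stands still between calls to the robot, and variables do not carry over. Pictures are saved under pics/ and viewed, and the job is handed in when it is done.

Besides the shell and the picture viewer there is one more tool, called after "Call:" as name([rows], argument=value, ...), one row to a line, values as JSON. carry_out: Moves the arm, as the interface text tells. Its arguments: {"type":"object","properties":{"targets":{"type":"array","items":{"type":"array"}},"fingers":{"type":"number"},"grip_force":{"type":"number"}},"required":["targets"]}

```bash
mkdir -p pics; python3 - <<'E'
from cell import monitor, eyes
import cv2,json
print(monitor.observe())
for n in ["top","side","wrist"]:
    im=eyes.read_camera(n); cv2.imwrite(f"pics/{n}0.png",im[:,:,::-1])
    print(n,eyes.camera_info(n))
E
```

```text
{'time': 0.0, 'qpos': array([-1.37298613e+00,  3.42669461e-01,  1.52502112e+00, -1.96929743e-05,
        1.27540428e+00, -1.46021184e-01]), 'qvel': array([ 0.0004308 , -0.0002578 ,  0.00016804,  0.00172215, -0.00102886,
       -0.00032648]), 'joint_efforts': array([-9.75876719e-04, -4.31244242e+01, -2.44223642e+01,  7.18094129e-02,
        5.58630866e-02, -1.15667140e-04]), 'tool_pos': array([ 0.17689865, -0.49386145,  0.22607118]), 'tool_rot': array([-3.14010370e+00, -1.99943627e-04,  3.43836980e-01]), 'contact_force': array([ 0.47331576, -0.52098799, -1.32414285]), 'torque': array([0.03197208, 0.04561008, 0.01680778]), 'opening': 0.09180789662837106}
top {'K': array([[439.65828732,   0.        , 322.40748862],
       [  0.        , 439.65828732, 233.46366128],
       [  0.        ,   0.        ,   1.        ]]), 'rvec': array([ 2.20758407, -2.1565132 ,  0.11607199]), 'tvec': array([-0.02040111,  0.46080678,  1.02971314])}
side {'K': array([[578.19207513,   0.        , 326.07776641],
       [  0.        , 578.19207513, 242.35913453],
       [  0.        ,   0.        ,   1.        ]]), 'rvec': array([ 0.92424224, -2.58245091,  0.97455138]), 'tvec': array([0.35924562, 0.27760921, 1.55825679])}
wrist {'K': array([[371.64829954,   0.        , 328.4188351 ],
       [  0.        , 371.64829954, 244.02625267],
       [  0.        ,   0.        ,   1.        ]]), 'rvec': array([-2.39183454,  1.68560868,  0.21780542]), 'tvec': array([-0.52502624, -0.02997515,  0.38924805])}
```

View pics/top0.png

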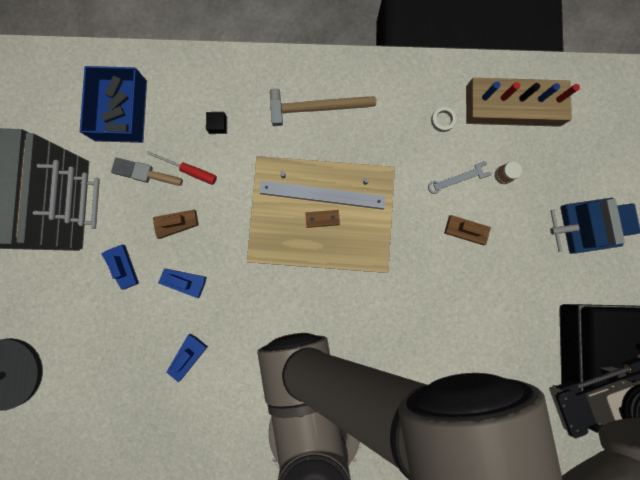

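View pics/side0.png

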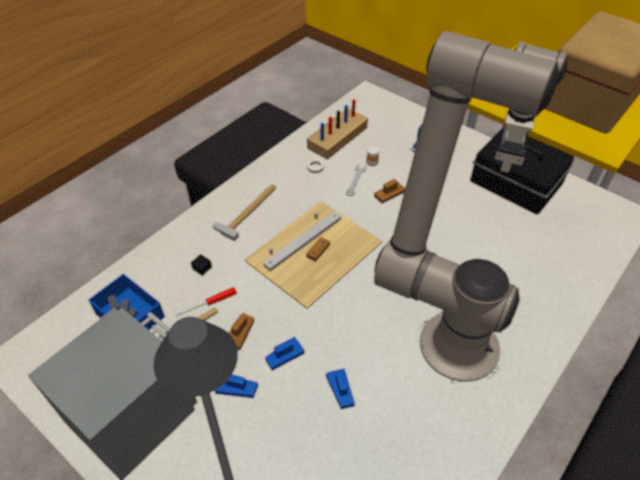

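View pics/wrist0.png

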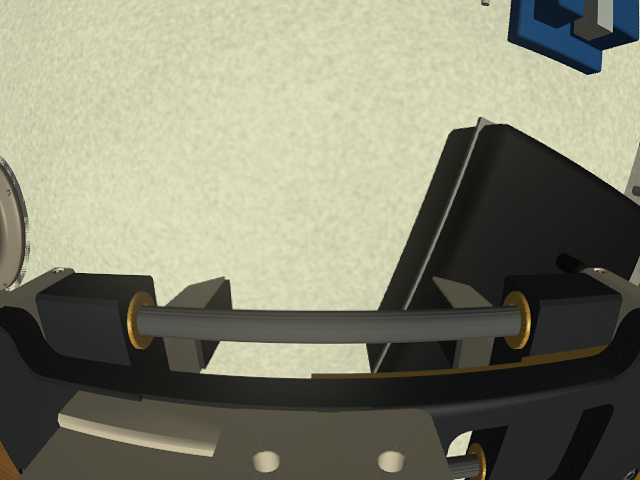

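The top view has brown blocks at (175,223) and (468,230), either of which could be the wedge. There are blue look-alikes at (120,267), (183,282) and (187,357). The stop block is at (322,219), the bar runs (262,188)–(384,202), and the pins are at (283,174) and (365,181). I'll take a closer crop to tell the two brown ones apart.

```bash
python3 - <<'E'
import cv2,numpy as np
t=cv2.imread("pics/top0.png")
a=cv2.resize(t[195:255,135:215],None,fx=5,fy=5,interpolation=cv2.INTER_CUBIC)
b=cv2.resize(t[200:260,430:510],None,fx=5,fy=5,interpolation=cv2.INTER_CUBIC)
cv2.imwrite("pics/c1.png",np.hstack([a,b]))
cv2.imwrite("pics/c2.png",cv2.resize(t[145:280,240:400],None,fx=4.4,fy=4.4,interpolation=cv2.INTER_CUBIC))
E
```

```text
(no output)
```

View pics/c1.png

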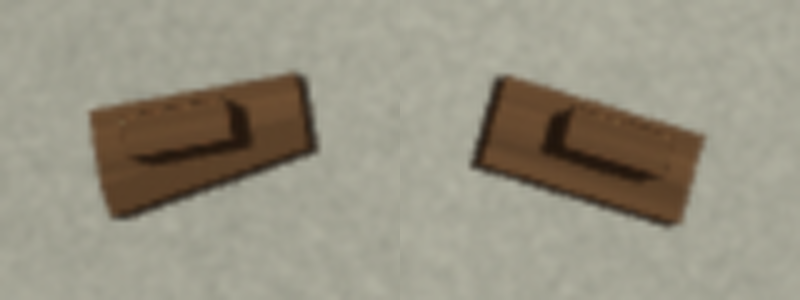

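View pics/c2.png

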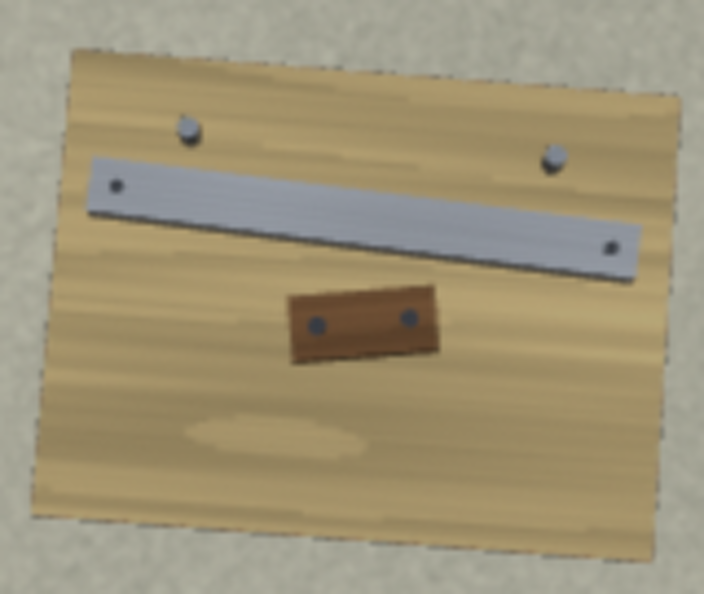

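The left brown piece (175,223) is the tapered one: wide end at the left (+y), narrow end at the right. The right one (468,230) has parallel sides, so it's the filler. Next I'll compute poses.

```bash
cat > h.py <<'E'
import numpy as np,cv2
from scipy.optimize import least_squares
from scipy.spatial.transform import Rotation as R
def rays(info,uv,fish=False):
    uv=np.atleast_2d(np.float64(uv)); K=info["K"]
    Rm=cv2.Rodrigues(np.array(info["rvec"]))[0]; C=-Rm.T@np.array(info["tvec"])
    x=(uv[:,0]-K[0,2])/K[0,0]; y=(uv[:,1]-K[1,2])/K[1,1]
    if fish:
        r=np.hypot(x,y); s=np.where(r>1e-9,np.sin(r)/np.maximum(r,1e-9),1)
        d=np.stack([x*s,y*s,np.cos(r)],1)
    else: d=np.stack([x,y,np.ones_like(x)],1)
    return C,d@Rm
def on_z(info,uv,z,fish=False):
    C,d=rays(info,uv,fish); return C+d*((z-C[2])/d[:,2])[:,None]
def proj(info,P,fish=False):
    P=np.atleast_2d(np.float64(P)); Rm=cv2.Rodrigues(np.array(info["rvec"]))[0]
    c=P@Rm.T+np.array(info["tvec"]); K=info["K"]
    if fish:
        th=np.arctan2(np.hypot(c[:,0],c[:,1]),c[:,2]); n=np.maximum(np.hypot(c[:,0],c[:,1]),1e-9)
        x,y=c[:,0]/n*th,c[:,1]/n*th
    else: x,y=c[:,0]/c[:,2],c[:,1]/c[:,2]
    return np.stack([x*K[0,0]+K[0,2],y*K[1,1]+K[1,2]],1)
def tri(obs):  # list of (info,uv,fish)
    A=np.zeros((3,3));b=np.zeros(3)
    for i,uv,f in obs:
        C,d=rays(i,uv,f);d=d[0]/np.linalg.norm(d[0]);M=np.eye(3)-np.outer(d,d);A+=M;b+=M@C
    return np.linalg.solve(A,b)
def fit2(model,pts):  # pose (x,y,yaw) with pts=R model+t
    m=np.array(model);p=np.array(pts)[:,:2]
    def f(v):
        c,s=np.cos(v[2]),np.sin(v[2]);return (m@np.array([[c,s],[-s,c]])+v[:2]-p).ravel()
    y0=np.arctan2(*(((p-p.mean(0))[0])[::-1]))-np.arctan2(m[0,1]-m[:,1].mean(),m[0,0]-m[:,0].mean())
    r=least_squares(f,[*p.mean(0),y0]);r.x[2]=(r.x[2]+np.pi)%(2*np.pi)-np.pi
    return r.x,np.abs(r.fun).max()
def w(pose,pt):
    c,s=np.cos(pose[2]),np.sin(pose[2]);return np.array([c*pt[0]-s*pt[1]+pose[0],s*pt[0]+c*pt[1]+pose[1]])
def inv(pose,pt):
    c,s=np.cos(pose[2]),np.sin(pose[2]);d=np.array(pt)[:2]-pose[:2];return np.array([c*d[0]+s*d[1],-s*d[0]+c*d[1]])
E
python3 - <<'E'
from h import *
from cell import eyes
T=eyes.camera_info("top")
c2=lambda p:np.array(p)/4.4+[240-.4,145-.4]
c1=lambda p:np.array(p)/5.+[135-.4,195-.4]
B,e=fit2([(.13,.17),(.13,-.17),(-.13,-.17),(-.13,.17)],on_z(T,c2([(73,50),(680,97),(653,560),(33,515)]),.012));print("board",B,e)
S,e=fit2([(.015,.15),(.015,-.15),(-.015,-.15),(-.015,.15)],on_z(T,c2([(92,157),(640,226),(634,276),(88,211)]),.032));print("bar",S,e)
k,e=fit2([(.0175,.04),(.0175,-.04),(-.0175,-.04),(-.0175,.04)],on_z(T,c2([(288,296),(434,285),(439,350),(293,362)]),.032));print("stop",k,e,inv(B,k),k[2]-B[2])
W,e=fit2([(.0225,.05),(.0225,-.05),(-.0145,-.05),(-.0305,.05)],on_z(T,c1([(90,110),(300,73),(314,145),(114,216)]),.020));print("wedge",W,e)
p=on_z(T,c2([(188,127),(555,155)]),.038);print(p, w(B,(.085,.1)),w(B,(.085,-.1)))
print("pins in bar",inv(S,p[0]),inv(S,p[1]))
E
```

```text
board [ 0.51055593 -0.00647258 -0.0498536 ] 0.0012677888384630132
bar [ 0.55454454 -0.00696924 -0.09750305] 0.0015871428796168374
stop [ 0.49685417 -0.00819599  0.102975  ] 0.0006105519495538947 [-0.01359885 -0.00240408] 0.152828591622173
wedge [0.48078363 0.34125013 0.21639812] 0.0014692582347565208
[[ 0.60049898  0.08914342  0.038     ]
 [ 0.59034324 -0.10964048  0.038     ]] [0.60043362 0.08916738] [ 0.59046703 -0.11058413]
pins in bar [0.03637973 0.10012976] [ 0.04562357 -0.09869864]
```

```bash
cat >> h.py <<'E'
def rel(st,tgt,yaw=None):
    "tool-frame shift to reach world tgt (xyz), plus twist to yaw"
    Rm=R.from_euler('xyz',st["tool_rot"]).as_matrix()
    d=Rm.T@(np.array(tgt)-st["tool_pos"])
    tw=None if yaw is None else -((yaw-st["tool_rot"][2]+np.pi)%(2*np.pi)-np.pi)
    return d.round(4),tw
Bd=np.array([0.51055593,-0.00647258,-0.0498536])
E
python3 - <<'E'
from h import *
from cell import eyes,monitor
s=monitor.observe()
i=eyes.camera_info("wrist");Rm=cv2.Rodrigues(i["rvec"])[0];C=-Rm.T@i["tvec"]
Rt=R.from_euler('xyz',s["tool_rot"]).as_matrix()
print("cam in tool",Rt.T@(C-s["tool_pos"]),"axis",Rt.T@Rm[2])
t=w(Bd,(.011,-.0005));print(t,rel(s,[*t,.227],-.05))
E
```

```text
cam in tool [ 0.06861321  0.00075596 -0.15722219] axis [-2.52347736e-01 -5.88148907e-04  9.67636437e-01]
[ 0.52151735 -0.00752012] (array([ 4.884e-01, -3.419e-01, -3.000e-04]), np.float64(0.3938022609701086))
```

Call:
carry_out([
  [[0.049,-0.034,0],0],
  [[0.049,-0.034,0],0],
  [[0.049,-0.034,0],0],
  [[0.049,-0.034,0],0],
  [[0.049,-0.034,0],0],
  [[0.049,-0.034,0],0],
  [[0.049,-0.034,0],0],
  [[0.049,-0.034,0],0],
], fingers=0)

```text
time: 1.15
tool_pos: [0.4608, -0.0978, 0.2252]
tool_rot: [-3.14, -0.001, 0.335]
contact_force: [0.1, -0.8, -0.5]
opening: 0.0921
```

Call:
carry_out([
  [[0,0,0],0.13],
  [[0,0,0],0.13],
  [[0,0,0],0.13],
  [[0,0,0],0],
])

```text
time: 1.65
tool_pos: [0.4624, -0.0922, 0.224]
tool_rot: [-3.139, 0.002, -0.056]
contact_force: [0.5, -0.0, 0.2]
opening: 0.0918
```

```bash
python3 - <<'E'
from h import *
from cell import eyes,monitor
s=monitor.observe();print(s["tool_pos"],s["tool_rot"])
t=w(Bd,(.011,-.0005));print(t,rel(s,[*t,.227],-.05))
E
```

```text
[ 0.46240687 -0.09221457  0.22398989] [-3.13870237e+00  1.90913576e-03 -5.61099842e-02]
[ 0.52151735 -0.00752012] (array([ 0.0543, -0.0879, -0.0029]), np.float64(-0.006109984211116526))
```

Call:
carry_out([
  [[0.027,-0.044,0],0],
  [[0.027,-0.044,0],0],
  [[0,0,0],0],
])

```text
time: 2.02
tool_pos: [0.5227, -0.0063, 0.2239]
tool_rot: [-3.139, 0.002, -0.05]
contact_force: [-1.3, 0.3, -0.6]
opening: 0.0919
```

```bash
python3 - <<'E'
from h import *
from cell import eyes,monitor
import pickle
s=monitor.observe();i=eyes.camera_info("wrist");im=eyes.read_camera("wrist");cv2.imwrite("pics/w1.png",im[:,:,::-1]);pickle.dump((s,i),open("w1.pkl","wb"))
print(s["tool_pos"],s["tool_rot"])
P=[[*w(Bd,p),z] for p,z in [((.085,.1),.038),((.085,-.1),.038),((-.0024,.0395),.032),((.0103,-.0395),.032)]]
print(proj(i,P,True).round(1))
E
```

```text
[ 0.52267209 -0.0063349   0.22385374] [-3.13905585e+00  1.97598692e-03 -5.04286706e-02]
[[222.8 147.1]
 [436.2 146.9]
 [288.8 235.9]
 [370.6 223. ]]
```

View pics/w1.png

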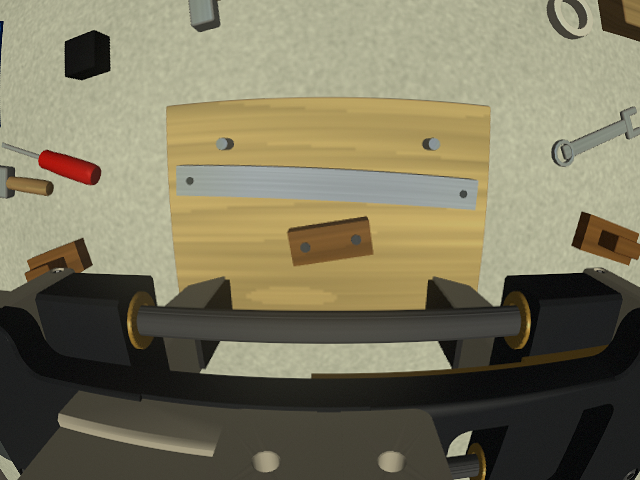

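```bash
python3 - <<'E'
import cv2
t=cv2.imread("pics/w1.png")
cv2.imwrite("pics/w1c.png",cv2.resize(t[85:285,160:500],None,fx=2.35,fy=2.35,interpolation=cv2.INTER_CUBIC))
E
```

```text
(no output)
```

View pics/w1c.png

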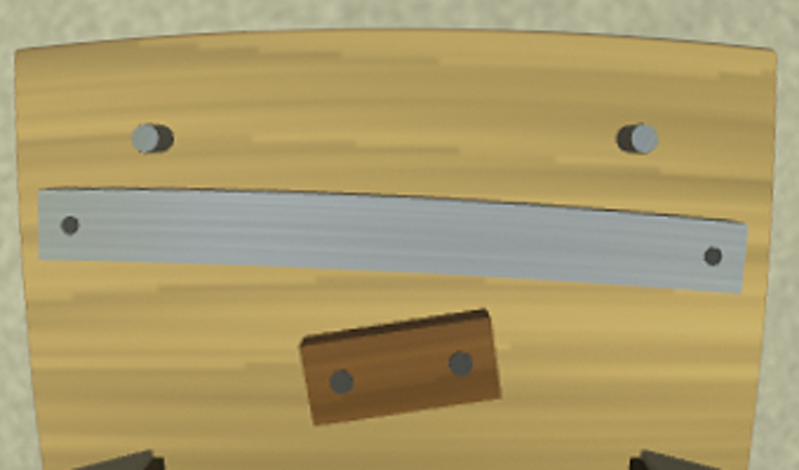

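```bash
python3 - <<'E'
from h import *
import pickle
s,i=pickle.load(open("w1.pkl","rb"))
c=lambda p:np.array(p)/2.35+[160-.3,85-.3]
pin=on_z(i,c([(145,138),(645,139)]),.038,True)
k=on_z(i,c([(302,346),(490,316),(501,397),(315,425)]),.032,True)
bc=on_z(i,c([(15,50),(776,50)]),.012,True)
mb=[(.085,.1),(.085,-.1)]+[(-.0133+np.cos(.1587)*x-np.sin(.1587)*y,-.0028+np.sin(.1587)*x+np.cos(.1587)*y) for x,y in [(.0175,.04),(.0175,-.04),(-.0175,-.04),(-.0175,.04)]]+[(.13,.17),(.13,-.17)]
B,e=fit2(mb,np.vstack([pin,k,bc]));print("board",B,e)
print("stop",fit2([(.0175,.04),(.0175,-.04),(-.0175,-.04),(-.0175,.04)],k))
S,e=fit2([(.015,.15),(.015,-.15),(-.015,-.15),(-.015,.15)],on_z(i,c([(38,190),(746,224),(742,293),(38,259)]),.032,True));print("bar",S,e)
print(inv(S,pin[0]),inv(S,pin[1]))
T=__import__("cell").eyes.camera_info("top")
c2=lambda p:np.array(p)/4.4+[240-.4,145-.4]
for a,b in [((145,138),(188,127)),((645,139),(555,155)),((302,346),(288,296)),((490,316),(434,285)),((38,190),(92,157)),((746,224),(640,226))]:
    print("tri",tri([(i,c(a),True),(T,c2(b),False)]).round(4))
E
```

```text
board [ 0.51411255 -0.00481923 -0.05196427] 0.0015973257825013243
stop (array([ 0.50116103, -0.00702839,  0.10598532]), np.float64(0.0012004105167102083))
bar [ 0.55814357 -0.00549603 -0.10011971] 0.0012747633992544194
[0.03614597 0.09989603] [ 0.04537745 -0.09915359]
tri [0.6031 0.0907 0.0324]
tri [ 0.5931 -0.1113  0.0272]
tri [0.512  0.0338 0.0235]
tri [ 0.5203 -0.0459  0.0196]
tri [0.5864 0.1427 0.0269]
tri [ 0.5564 -0.1594  0.02  ]
```

```bash
sed -i '/^Bd=/d' h.py; echo 'Bd=np.array([0.5123,-0.0056,-0.051])' >> h.py; python3 - <<'E'
from h import *
from cell import monitor
s=monitor.observe()
t=w(Bd,(.011,-.0005));print(t,rel(s,[*t,.08],-.051))
E
```

```text
[ 0.52326021 -0.00666011] (array([ 0.0018, -0.0007,  0.1438]), np.float64(-0.0007728164221085798))
```

Call:
carry_out([
  [[0.001,0,0.05],0],
  [[0.001,0,0.05],0],
  [[0,0,0.044],0],
  [[0,0,0],0],
])

```text
time: 2.58
tool_pos: [0.5225, -0.0116, 0.0777]
tool_rot: [-3.141, 0.001, -0.048]
contact_force: [-0.2, 0.2, 0.2]
opening: 0.0921
```

```bash
python3 - <<'E'
from h import *
from cell import eyes,monitor
import pickle
s=monitor.observe();i=eyes.camera_info("wrist");im=eyes.read_camera("wrist");cv2.imwrite("pics/w2.png",im[:,:,::-1]);pickle.dump((s,i),open("w2.pkl","wb"))
print(s["tool_pos"],s["tool_rot"],s["contact_force"])
E
```

```text
[ 0.52246449 -0.01159138  0.07771769] [-3.14149510e+00  7.40093774e-04 -4.81283083e-02] [-0.18399646  0.23831114  0.16956143]
```

View pics/w2.png

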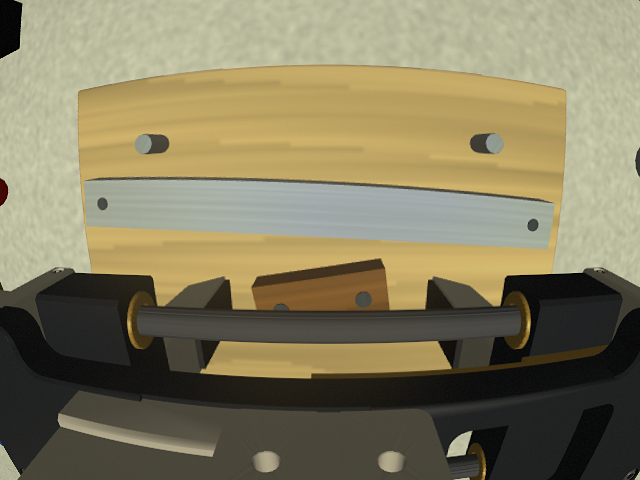

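```bash
python3 - <<'E'
from h import *
from cell import monitor
import pickle
_,i1=pickle.load(open("w1.pkl","rb"));_,i=pickle.load(open("w2.pkl","rb"))
c=lambda p:np.array(p)/2.35+[160-.3,85-.3]
print([tri([(i1,c(a),True),(i,b,True)]).round(4) for a,b in [((145,138),(143,144)),((645,139),(494,143)),((302,346),(252,287)),((490,316),(382,269)),((38,190),(85,181))]])
pin=on_z(i,[(143,144),(494,143)],.038,True);bc=on_z(i,[(79,91),(566,90)],.012,True);k=on_z(i,[(252,287),(383,269)],.032,True)
a=.1587
mb=[(.085,.1),(.085,-.1),(.13,.17),(.13,-.17),(-.0024,.0395),(.0103,-.0395)]
print(fit2(mb,np.vstack([pin,bc,k])))
S,e=fit2([(.015,.15),(.015,-.15),(-.015,-.15),(-.015,.15)],on_z(i,[(85,181),(554,202),(549,248),(87,226)],.032,True));print("bar",S,e, inv(S,pin[0]),inv(S,pin[1]))
s=monitor.observe()
t=w(Bd,(.011,-.0005));print(t,rel(s,[*t,.018],-.051))
E
```

```text
[array([0.604 , 0.0906, 0.0369]), array([ 0.5935, -0.1097,  0.0345]), array([0.5146, 0.0334, 0.0336]), array([ 0.5232, -0.0431,  0.0356]), array([0.5874, 0.1436, 0.0275])]
(array([ 0.51354798, -0.00469029, -0.05364586]), np.float64(0.0025802636552919866))
bar [ 0.55814398 -0.00635577 -0.09741281] 0.0018447928848284445 [0.03613725 0.10038829] [ 0.04523105 -0.09773948]
[ 0.52326021 -0.00666011] (array([-0.0014, -0.0051,  0.0618]), np.float64(0.0027590101163084135))
```

Call:
carry_out([
  [[0.001,-0.0055,0.01],0.0],
  [[0,0,0.012],0],
  [[0,0,0],0],
])

```text
time: 3.0
tool_pos: [0.5283, -0.0071, 0.0608]
tool_rot: [3.14, -0.011, -0.048]
contact_force: [0.8, -0.1, 0.4]
opening: 0.0917
```

```bash
sed -i '/^Bd=/d' h.py; echo 'Bd=np.array([0.5135,-0.0052,-0.052])' >> h.py; python3 - <<'E'
from h import *
from cell import eyes,monitor
s=monitor.observe()
t=w(Bd,(.011,-.0005));print(t,rel(s,[*t,.018],-.051))
im=eyes.read_camera("wrist");cv2.imwrite("pics/w3.png",im[:,:,::-1])
E
```

```text
[ 0.52445914 -0.00627107] (array([-0.0043, -0.0007,  0.0428]), np.float64(0.0029149406473587547))
```

View pics/w3.png

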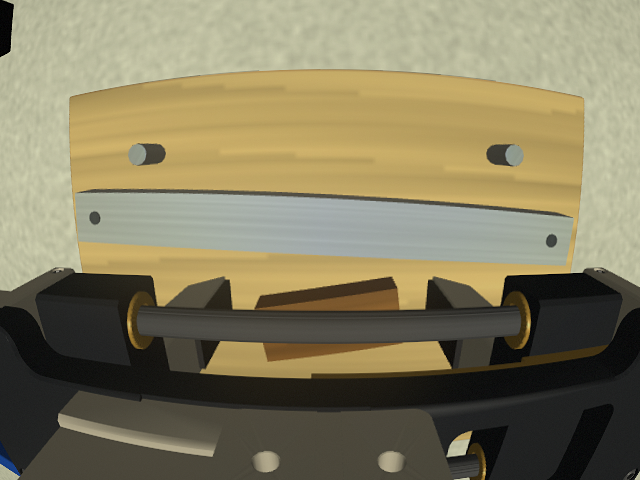

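Call:
carry_out([
  [[-0.004,-0.0007,0.014],0],
  [[0,0,0],0],
  [[0,0,0],0],
])

```text
time: 3.42
tool_pos: [0.5264, -0.0064, 0.049]
tool_rot: [3.14, -0.016, -0.047]
contact_force: [-0.1, -0.4, -0.2]
opening: 0.092
```

```bash
cat > st.py <<'E'
from h import *
from cell import monitor
import sys
s=monitor.observe();print(s["time"],s["tool_pos"].round(4),s["tool_rot"].round(4),s["contact_force"].round(1),s["opening"].round(4))
if len(sys.argv)>1:
    a=[float(v) for v in sys.argv[1:]]; t=w(Bd,(a[0],a[1])); print(rel(s,[*t,a[2]],Bd[2]+(a[3] if len(a)>3 else 0)))
print("tcp in board",inv(Bd,s["tool_pos"]).round(4))
E
python3 st.py .011 -.0005 .018
```

```text
Traceback (most recent call last):
  File "st.py", line 4, in <module>
    s=monitor.observe();print(s["time"],s["tool_pos"].round(4),s["tool_rot"].round(4),s["contact_force"].round(1),s["opening"].round(4))
                                                                                                                  ^^^^^^^^^^^^^^^^^^
AttributeError: 'float' object has no attribute 'round'
```

```bash
sed -i 's/s\["opening"\].round(4)/round(s["opening"],4)/' st.py
python3 st.py .011 -.0005 .018
```

```text
3.425 [ 0.5264 -0.0064  0.049 ] [ 3.1396 -0.0162 -0.0475] [-0.1 -0.4 -0.2] 0.092
(array([-0.0024, -0.0001,  0.031 ]), np.float64(0.004539710191407753))
tcp in board [ 0.0129 -0.0005]
```

Call:
carry_out([
  [[-0.003,0,0.012],0],
  [[-0.002,0,0.01],0],
  [[0,0,0],0],
])

```text
time: 3.8
tool_pos: [0.5218, -0.0063, 0.026]
tool_rot: [3.139, -0.017, -0.048]
contact_force: [-0.1, 0.5, 0.1]
opening: 0.0916
```

```bash
python3 st.py .011 -.0005 .018; python3 - <<'E'
from cell import eyes
import cv2
im=eyes.read_camera("wrist");cv2.imwrite("pics/w4.png",im[:,:,::-1])
E
```

```text
3.8 [ 0.5218 -0.0063  0.026 ] [ 3.1395 -0.0172 -0.0475] [-0.1  0.5  0.1] 0.0916
(array([ 0.0025, -0.0002,  0.0081]), np.float64(0.004472612357265149))
tcp in board [ 0.0084 -0.0007]
```

View pics/w4.png

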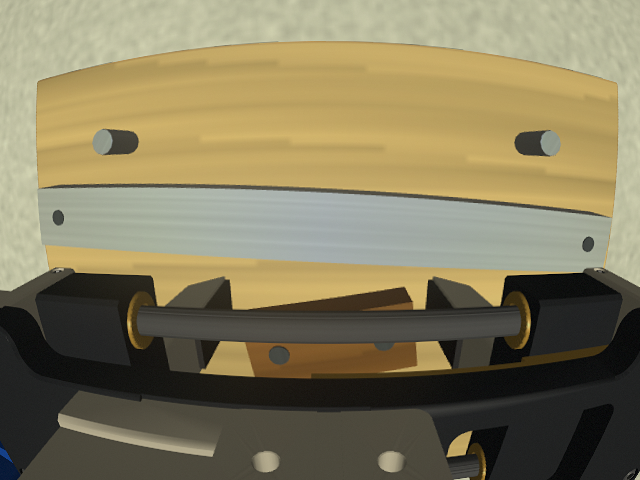

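Call:
carry_out([
  [[0.002,0,0.007],0.004],
  [[0.005,0,0],0],
  [[0.005,0,0],0],
  [[0,0,0],0],
])

```text
time: 4.35
tool_pos: [0.5343, -0.007, 0.0191]
tool_rot: [3.14, -0.016, -0.052]
contact_force: [-0.6, -0.1, 0.3]
opening: 0.092
```

```bash
python3 st.py .0395 -.0005 .018
```

```text
4.35 [ 0.5343 -0.007   0.0191] [ 3.1396 -0.0155 -0.0523] [-0.6 -0.1  0.3] 0.092
(array([ 0.0186, -0.0003,  0.0014]), np.float64(-0.0002507897750243515))
tcp in board [ 0.0208 -0.0008]
```

Call:
carry_out([
  [[0.004,0,0],0],
  [[0.004,0,0],0],
  [[0.003,0,0],0],
  [[0,0,0],0],
])

```text
time: 4.85
tool_pos: [0.5446, -0.0074, 0.0192]
tool_rot: [3.14, -0.012, -0.052]
contact_force: [-1.3, -0.8, -0.2]
opening: 0.0919
```

```bash
python3 st.py .0395 -.0005 .018; python3 - <<'E'
from cell import eyes
import cv2
im=eyes.read_camera("wrist");cv2.imwrite("pics/w5.png",im[:,:,::-1])
E
```

```text
4.85 [ 0.5446 -0.0074  0.0192] [ 3.1398 -0.0124 -0.0516] [-1.3 -0.8 -0.2] 0.0919
(array([ 0.0083, -0.0001,  0.0013]), np.float64(0.0003789690234641263))
tcp in board [ 0.0312 -0.0006]
```

View pics/w5.png

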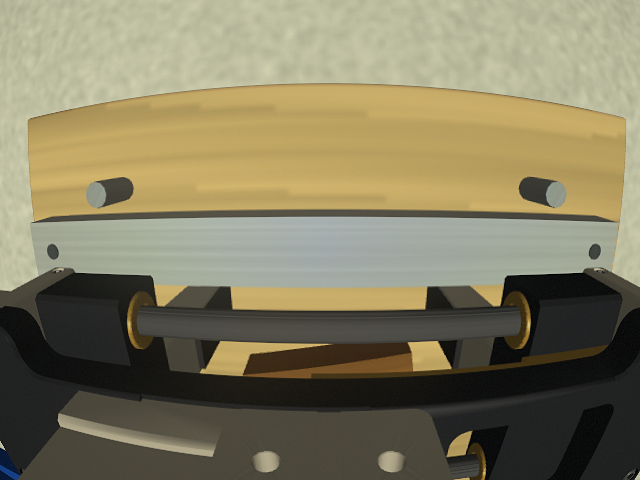

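Call:
carry_out([
  [[0.003,0,0],0],
  [[0.002,0,0],0],
  [[0.002,0,0],0],
])

```text
time: 5.28
tool_pos: [0.5503, -0.0076, 0.0192]
tool_rot: [3.14, -0.009, -0.051]
contact_force: [-4.1, -0.2, 3.0]
opening: 0.0917
```

Call:
carry_out([
  [[0.0015,0,0],0],
  [[0.001,0,0],0],
])

```text
time: 5.52
tool_pos: [0.5509, -0.0076, 0.0192]
tool_rot: [3.14, -0.004, -0.051]
contact_force: [-8.3, -0.2, 4.8]
opening: 0.0915
```

Call:
carry_out([
  [[0.001,0,0],0],
  [[0.001,0,0],0],
  [[0.001,0,0],0],
])

```text
time: 5.9
tool_pos: [0.5509, -0.0076, 0.0193]
tool_rot: [3.14, 0.002, -0.051]
contact_force: [-8.2, -0.2, 3.7]
opening: 0.0916
```

```bash
python3 st.py .0395 -.0005 .018; python3 - <<'E'
from cell import eyes
import cv2
im=eyes.read_camera("wrist")[:,:,::-1];cv2.imwrite("pics/w6.png",im)
import numpy as np
a=cv2.resize(im[180:290,20:155],None,fx=3,fy=3,interpolation=cv2.INTER_CUBIC);b=cv2.resize(im[180:290,500:635],None,fx=3,fy=3,interpolation=cv2.INTER_CUBIC)
cv2.imwrite("pics/w6c.png",np.hstack([a[:,:400],b[:,:400]]))
E
```

```text
5.9 [ 0.5509 -0.0076  0.0193] [ 3.14e+00  2.30e-03 -5.13e-02] [-8.2 -0.2  3.7] 0.0916
(array([0.0021, 0.0001, 0.0013]), np.float64(0.0006827603787180614))
tcp in board [ 0.0374 -0.0004]
```

View pics/w6c.png

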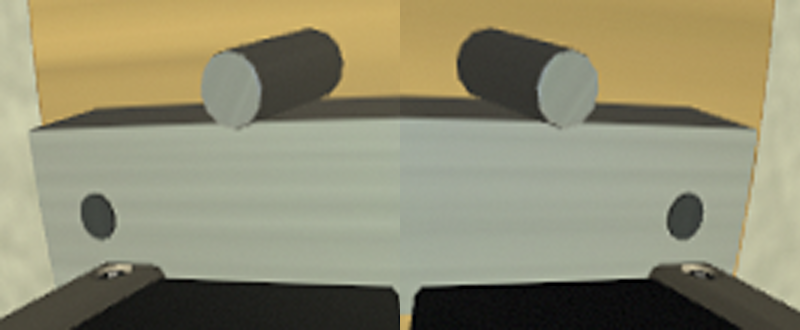

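Call:
carry_out([
  [[0.0025,0,0],0],
  [[0.0025,0,0],0],
])

```text
time: 6.2
tool_pos: [0.5508, -0.0075, 0.0193]
tool_rot: [3.14, 0.014, -0.051]
contact_force: [-12.9, 0.4, 10.5]
opening: 0.0917
```

Call:
carry_out([
  [[0,0,0],0],
  [[0,0,0],0],
])

```text
time: 6.45
tool_pos: [0.5507, -0.0076, 0.0195]
tool_rot: [3.14, 0.014, -0.051]
contact_force: [-3.6, 0.1, 0.3]
opening: 0.0917
```

```bash
python3 st.py; python3 - <<'E'
from h import *
from cell import eyes,monitor
i=eyes.camera_info("wrist")
im=eyes.read_camera("wrist")[:,:,::-1];cv2.imwrite("pics/w7.png",im)
a=cv2.resize(im[180:290,20:155],None,fx=3,fy=3,interpolation=cv2.INTER_CUBIC);b=cv2.resize(im[180:290,500:635],None,fx=3,fy=3,interpolation=cv2.INTER_CUBIC)
cv2.imwrite("pics/w7c.png",np.hstack([a[:,:400],b[:,:400]]))
im=eyes.read_camera("top")[:,:,::-1];cv2.imwrite("pics/top1.png",im)
cv2.imwrite("pics/top1c.png",cv2.resize(im[145:280,240:400],None,fx=4.4,fy=4.4,interpolation=cv2.INTER_CUBIC))
E
```

```text
6.45 [ 0.5507 -0.0076  0.0195] [ 3.1402  0.0138 -0.0514] [-3.6  0.1  0.3] 0.0917
tcp in board [ 0.0373 -0.0004]
```

View pics/w7c.png

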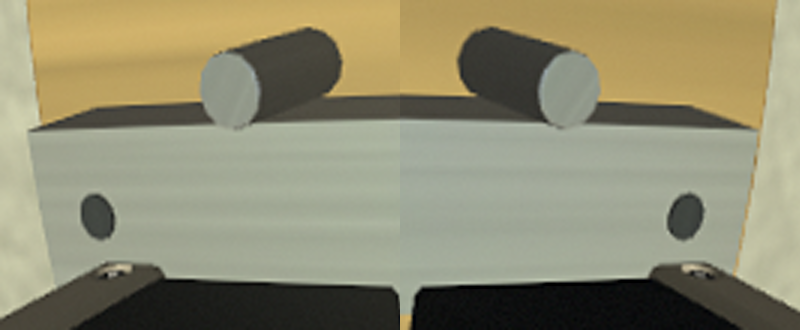

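View pics/top1c.png

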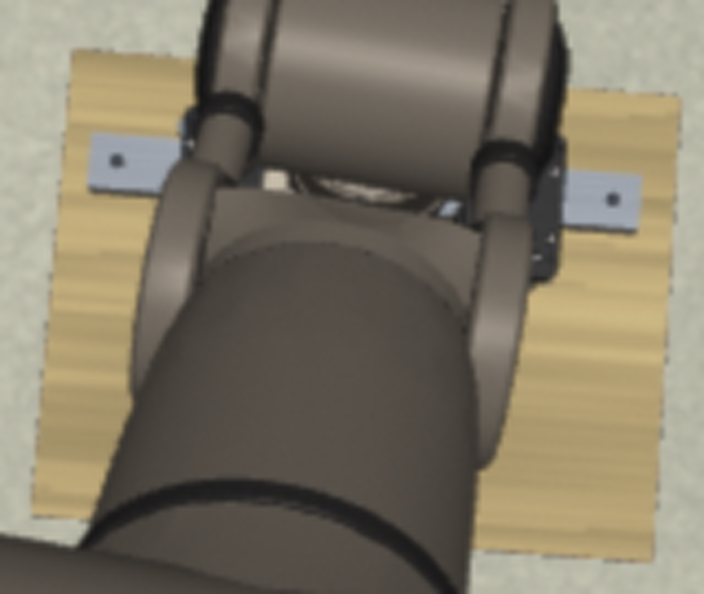

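Call:
carry_out([
  [[-0.006,0,0],0],
  [[-0.004,0,0],0],
  [[0,0,-0.04],0],
  [[0,0,-0.06],0],
  [[0,0,-0.06],0],
  [[-0.01,0,-0.03],0],
  [[0,0,0],0],
])

```text
time: 7.42
tool_pos: [0.5351, -0.0067, 0.2163]
tool_rot: [3.14, 0.003, -0.051]
contact_force: [0.0, -0.6, -1.3]
opening: 0.0921
```

```bash
python3 st.py; python3 - <<'E'
from h import *
from cell import eyes,monitor
import pickle
s=monitor.observe();i=eyes.camera_info("wrist");pickle.dump((s,i),open("w8.pkl","wb"))
im=eyes.read_camera("wrist")[:,:,::-1];cv2.imwrite("pics/w8.png",im)
cv2.imwrite("pics/w8c.png",cv2.resize(im[85:285,160:500],None,fx=2.35,fy=2.35,interpolation=cv2.INTER_CUBIC))
E
```

```text
7.425 [ 0.5351 -0.0067  0.2163] [ 3.1396  0.0033 -0.0514] [ 0.  -0.6 -1.3] 0.0921
tcp in board [ 0.0216 -0.0004]
```

View pics/w8c.png

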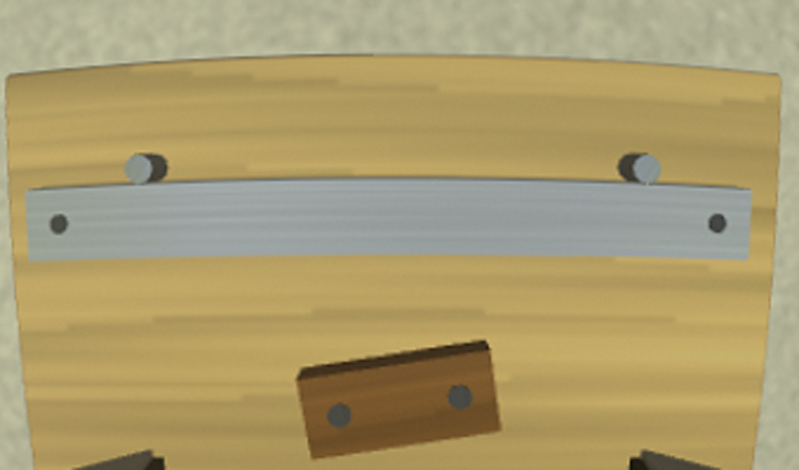

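```bash
python3 - <<'E'
from h import *
from cell import monitor
import pickle
s,i=pickle.load(open("w8.pkl","rb"))
c=lambda p:np.array(p)/2.35+[160-.3,85-.3]
pin=on_z(i,c([(139,168),(647,168)]),.038,True)
S,e=fit2([(.015,.15),(.015,-.15),(-.015,-.15),(-.015,.15)],on_z(i,c([(27,190),(751,189),(749,259),(27,261)]),.032,True));print("bar",S,e, inv(S,pin[0]),inv(S,pin[1]))
k=on_z(i,c([(298,379),(489,348),(501,430),(312,458)]),.032,True)
a=.1587
mb=[(.085,.1),(.085,-.1)]+[(-.0133+np.cos(a)*x-np.sin(a)*y,-.0028+np.sin(a)*x+np.cos(a)*y) for x,y in [(.0175,.04),(.0175,-.04),(-.0175,-.04),(-.0175,.04)]]+[(.13,.17),(.13,-.17)]
bc=on_z(i,c([(6,75),(780,74)]),.012,True)
print(fit2(mb,np.vstack([pin,k,bc])))
s=monitor.observe()
W=np.array([.4808,.3413,.2164]);print(rel(s,[W[0],W[1],.216],W[2]+np.pi/2))
E
```

```text
bar [ 0.5782341  -0.00589241 -0.05168849] 0.00132132778827182 [0.0212701  0.09714592] [ 0.02100224 -0.10160185]
(array([ 0.51447328, -0.00469185, -0.052115  ]), np.float64(0.0017213703261285684))
(array([-0.0718, -0.3448, -0.0013]), np.float64(-1.8386732084578838))
```

Call:
carry_out([
  [[0,0,0],-0.184],
  [[0,0,0],-0.184],
  [[0,0,0],-0.184],
  [[0,0,0],-0.184],
  [[0,0,0],-0.184],
  [[0,0,0],-0.184],
  [[0,0,0],-0.184],
  [[0,0,0],-0.184],
  [[0,0,0],-0.184],
  [[0,0,0],-0.184],
])

```text
time: 8.72
tool_pos: [0.53, -0.0061, 0.1945]
tool_rot: [-3.111, -0.011, 1.826]
contact_force: [0.8, -0.3, -0.5]
opening: 0.0918
```

```bash
python3 st.py; python3 - <<'E'
from h import *
from cell import monitor
s=monitor.observe()
W=np.array([.4808,.3413,.2164]);print(rel(s,[W[0],W[1],.216],W[2]+np.pi/2))
E
```

```text
8.725 [ 0.53   -0.0061  0.1945] [-3.1111 -0.0111  1.8258] [ 0.8 -0.3 -0.5] 0.0918
tcp in board [ 0.0166 -0.0001]
(array([ 0.3488,  0.0394, -0.0188]), np.float64(0.03864476666645))
```

Call:
carry_out([
  [[0.055,0.006,-0.004],0.013],
  [[0.055,0.006,-0.003],0.013],
  [[0.055,0.006,-0.003],0.012],
  [[0.055,0.006,-0.003],0],
  [[0.055,0.006,-0.003],0],
  [[0.03,0.004,-0.003],0],
  [[0,0,0],0],
])

```text
time: 9.6
tool_pos: [0.4905, 0.3061, 0.2007]
tool_rot: [-3.092, -0.01, 1.786]
contact_force: [-0.1, 0.5, -0.4]
opening: 0.0916
```

```bash
python3 st.py; python3 - <<'E'
from h import *
from cell import monitor,eyes
import pickle
s=monitor.observe()
W=np.array([.4808,.3413,.2164]);print(rel(s,[W[0],W[1],.216],W[2]+np.pi/2))
i=eyes.camera_info("wrist");pickle.dump((s,i),open("w9.pkl","wb"))
im=eyes.read_camera("wrist")[:,:,::-1];cv2.imwrite("pics/w9.png",im)
E
```

```text
9.6 [0.4905 0.3061 0.2007] [-3.0919 -0.0098  1.7862] [-0.1  0.5 -0.4] 0.0916
tcp in board [-0.0391  0.3097]
(array([ 0.0366, -0.0027, -0.0148]), np.float64(-0.0009596446541744186))
```

View pics/w9.png

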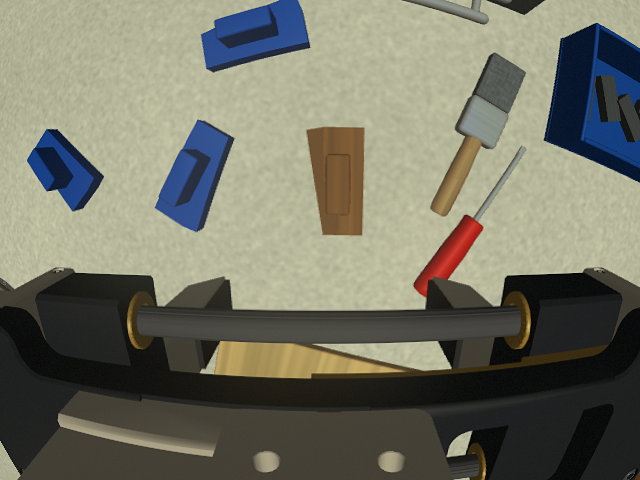

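```bash
python3 - <<'E'
import cv2
t=cv2.imread("pics/w9.png")
cv2.imwrite("pics/w9c.png",cv2.resize(t[115:245,285:385],None,fx=4.5,fy=4.5,interpolation=cv2.INTER_CUBIC))
E
```

View pics/w9c.png

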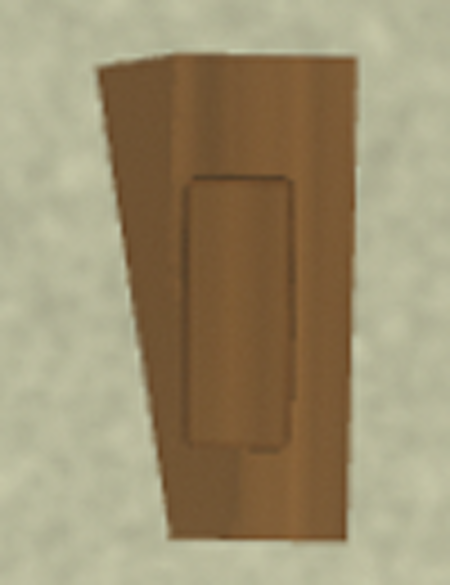

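```bash
python3 - <<'E'
from h import *
from cell import monitor,eyes
import pickle
s,i=pickle.load(open("w9.pkl","rb"))
c=lambda p:np.array(p)/4.5+[285-.4,115-.4]
T=eyes.camera_info("top")
W,e=fit2([(-.0305,.05),(.0225,.05),(.0225,-.05),(-.0145,-.05)],on_z(i,c([(98,68),(357,57),(346,538),(170,538)]),.02,True));print(W,e)
F,e=fit2([(-.01,.025),(.01,.025),(.01,-.025),(-.01,-.025)],on_z(i,c([(188,178),(292,178),(288,448),(184,446)]),.055,True));print(F,e)
c1=lambda p:np.array(p)/5.+[135-.4,195-.4]
for a,b in [((98,68),(114,216)),((357,57),(90,110)),((346,538),(300,73)),((170,538),(314,145))]: print(tri([(i,c(a),True),(T,c1(b),False)]).round(4))
# tops of fin, top view: approx (120,124),(225,97)
s=monitor.observe();print(rel(s,[F[0],F[1],.1],F[2]+np.pi/2))
E
```

```text
[0.48357415 0.34468723 0.21058664] 0.0021776372892063356
[0.48327498 0.34533693 0.20468025] 0.0007648463185774279
[0.4429 0.3858 0.0084]
[0.4941 0.3994 0.0108]
[0.5147 0.3    0.0106]
[0.479  0.2916 0.0108]
(array([0.0401, 0.0066, 0.1006]), np.float64(0.009683675674710734))
```

```bash
python3 - <<'E'
from h import *
import pickle
s,i=pickle.load(open("w9.pkl","rb"))
print(on_z(i,[(418,285),(425,293),(480,220),(436,212)],.012,True).round(3))
W=np.array([.4825,.344,.21])
for p in on_z(i,[(418,285),(425,293),(480,220),(436,212)],.012,True): print(inv(W,p).round(3))
from cell import monitor
s=monitor.observe();print(rel(s,[*W[:2],.1],W[2]+np.pi/2))
E
```

```text
[[0.583 0.262 0.012]
 [0.593 0.256 0.012]
 [0.627 0.341 0.012]
 [0.581 0.338 0.012]]
[ 0.082 -0.101]
[ 0.09  -0.109]
[ 0.141 -0.033]
[ 0.095 -0.027]
(array([0.039 , 0.0056, 0.1007]), np.float64(0.004363922350506311))
```

Call:
carry_out([
  [[0.02,0.003,0.03],0],
  [[0.019,0.003,0.03],0.004],
  [[0,0,0.036],0],
  [[0,0,0],0],
], fingers=0.45, grip_force=30)

```text
time: 10.15
tool_pos: [0.4838, 0.3393, 0.0984]
tool_rot: [-3.086, -0.006, 1.776]
contact_force: [0.5, 0.0, -0.1]
opening: 0.0563
```

```bash
python3 st.py; python3 - <<'E'
from h import *
from cell import monitor,eyes
import pickle
s=monitor.observe()
W=np.array([.4825,.344,.21]);print(rel(s,[*W[:2],.028],W[2]+np.pi/2))
i=eyes.camera_info("wrist");pickle.dump((s,i),open("w10.pkl","wb"))
im=eyes.read_camera("wrist")[:,:,::-1];cv2.imwrite("pics/w10.png",im)
E
```

```text
10.15 [0.4838 0.3393 0.0984] [-3.0864 -0.006   1.7756] [ 0.5  0.  -0.1] 0.0563
tcp in board [-0.0476  0.3425]
(array([0.0044, 0.0036, 0.0704]), np.float64(-0.005178451001767392))
```

View pics/w10.png

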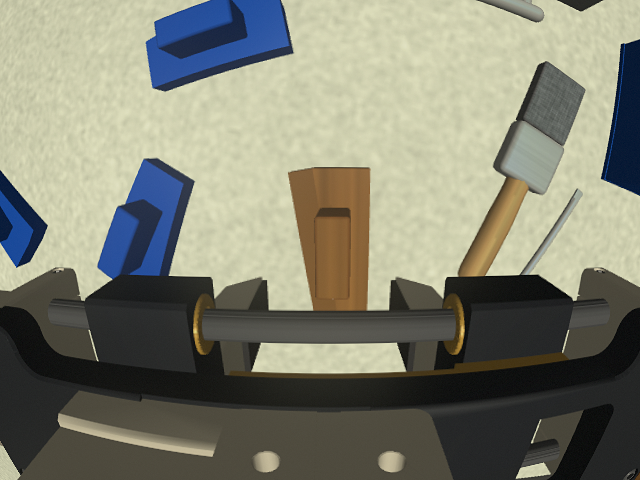

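Call:
carry_out([
  [[0.003,0.002,0.025],0],
  [[0.001,0.001,0.025],0],
  [[0,0,0],0],
])

```text
time: 10.58
tool_pos: [0.4893, 0.3436, 0.0548]
tool_rot: [-3.099, -0.009, 1.772]
contact_force: [-0.3, -1.0, 1.4]
opening: 0.0506
```

```bash
python3 st.py; python3 - <<'E'
from h import *
from cell import monitor,eyes
import pickle
s=monitor.observe()
W=np.array([.4825,.344,.21]);print(rel(s,[*W[:2],.028],W[2]+np.pi/2))
im=eyes.read_camera("wrist")[:,:,::-1];cv2.imwrite("pics/w11.png",im)
im=eyes.read_camera("side")[:,:,::-1];cv2.imwrite("pics/s11.png",cv2.resize(im[270:400,170:330],None,fx=4,fy=4))
E
```

```text
10.575 [0.4893 0.3436 0.0548] [-3.0991 -0.0092  1.772 ] [-0.3 -1.   1.4] 0.0506
tcp in board [-0.0423  0.347 ]
(array([ 0.0015, -0.0054,  0.0271]), np.float64(-0.008775722639610795))
```

View pics/w11.png

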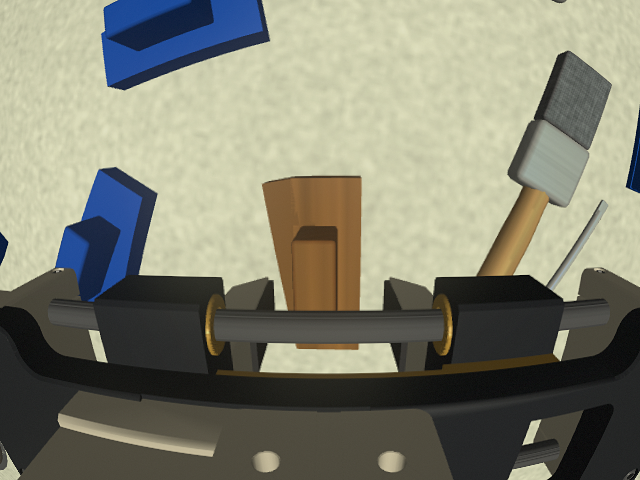

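View pics/s11.png

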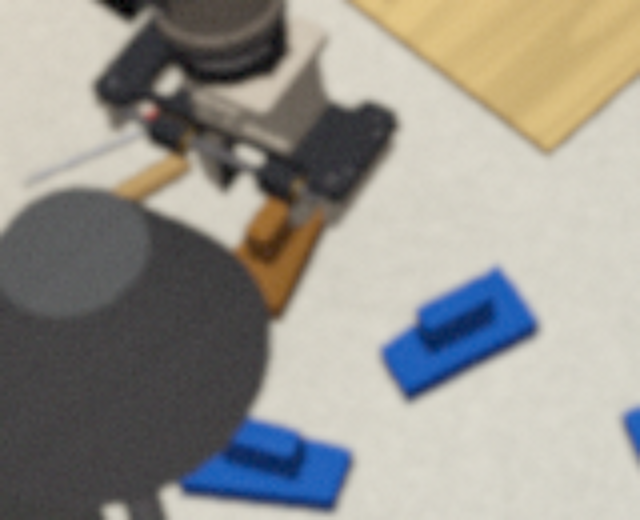

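Call:
carry_out([
  [[0.001,-0.005,0.012],0],
  [[0,-0.001,0.012],0],
  [[0,0,0],0],
])

```text
time: 11.05
tool_pos: [0.4841, 0.3445, 0.0341]
tool_rot: [-3.107, -0.011, 1.772]
contact_force: [0.1, 0.5, -0.4]
opening: 0.0503
```

```bash
python3 st.py; python3 - <<'E'
from h import *
from cell import monitor,eyes
s=monitor.observe()
W=np.array([.4825,.344,.21]);print(rel(s,[*W[:2],.026],W[2]+np.pi/2))
im=eyes.read_camera("wrist")[:,:,::-1];cv2.imwrite("pics/w12.png",im)
E
```

```text
11.05 [0.4841 0.3445 0.0341] [-3.1068 -0.0114  1.7719] [ 0.1  0.5 -0.4] 0.0503
tcp in board [-0.0475  0.3477]
(array([-0.0002, -0.0014,  0.0081]), np.float64(-0.008930331351105103))
```

View pics/w12.png

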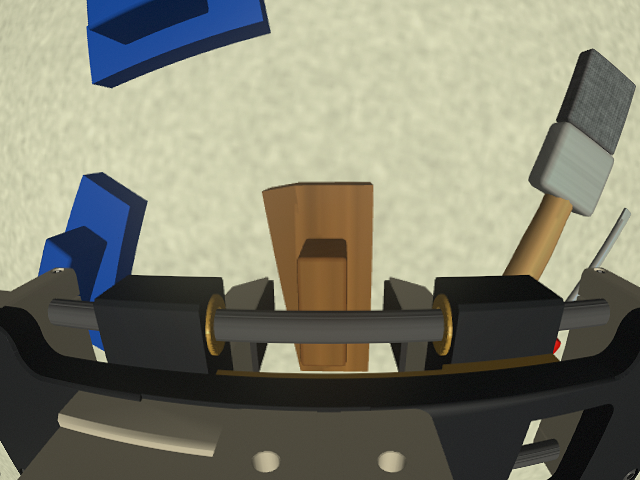

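Call:
carry_out([
  [[0,-0.001,0.007],-0.004],
  [[0,0,0],0],
])

```text
time: 11.35
tool_pos: [0.4834, 0.3447, 0.0274]
tool_rot: [-3.108, -0.012, 1.776]
contact_force: [0.2, -1.0, 0.4]
opening: 0.0505
```

Call:
carry_out([
  [[0,0,0],0],
  [[0,0,0],0],
  [[0,0,0],0],
  [[0,0,0],0],
  [[0,0,0],0],
  [[0,0,0],0],
], fingers=1, grip_force=35)

```text
time: 12.1
tool_pos: [0.4836, 0.3448, 0.0277]
tool_rot: [-3.109, -0.012, 1.776]
contact_force: [-0.6, -0.1, -0.3]
opening: 0.0198
```

```bash
python3 st.py; python3 - <<'E'
from h import *
from cell import monitor,eyes
im=eyes.read_camera("wrist")[:,:,::-1];cv2.imwrite("pics/w13.png",im)
E
```

```text
12.1 [0.4836 0.3448 0.0277] [-3.1087 -0.0121  1.7764] [-0.6 -0.1 -0.3] 0.0198
tcp in board [-0.048  0.348]
```

View pics/w13.png

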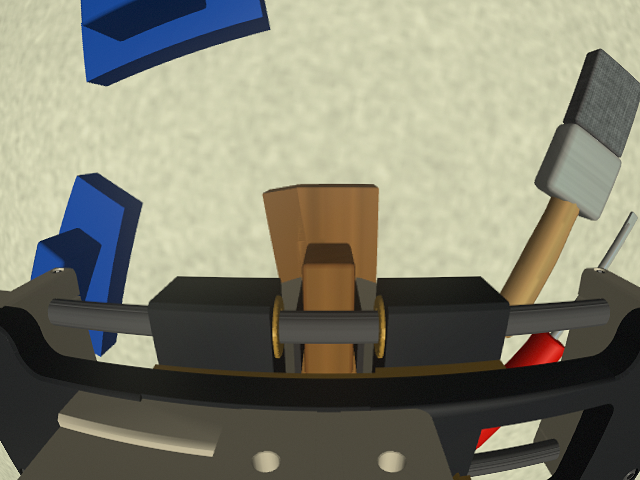

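Call:
carry_out([
  [[0,0,0.002],0],
  [[0,0,0.002],0],
  [[0,0,0.002],0],
])

```text
time: 12.52
tool_pos: [0.4836, 0.3448, 0.0275]
tool_rot: [-3.111, -0.012, 1.777]
contact_force: [-4.2, -3.2, 14.0]
opening: 0.0194
```

Call:
carry_out([
  [[0,0,0.002],0],
  [[0,0,0.002],0],
  [[0,0,0.002],0],
])

```text
time: 12.9
tool_pos: [0.4835, 0.3448, 0.0275]
tool_rot: [-3.113, -0.012, 1.777]
contact_force: [-4.3, -4.2, 14.5]
opening: 0.0198
```

Call:
carry_out([
  [[0,0,0.004],0],
  [[0,0,0.004],0],
  [[0,0,0.004],0],
  [[0,0,0.004],0],
  [[0,0,0.004],0],
  [[0,0,0.004],0],
  [[0,0,0.004],0],
  [[0,0,0.004],0],
])

```text
time: 13.9
tool_pos: [0.4831, 0.3448, 0.0272]
tool_rot: [-3.125, -0.014, 1.78]
contact_force: [-10.5, -7.1, 29.5]
opening: 0.0198
```

Call:
carry_out([
  [[0,0,0.004],0],
  [[0,0,0.004],0],
  [[0,0,0.004],0],
  [[0,0,0.004],0],
  [[0,0,0.004],0],
  [[0,0,0.004],0],
  [[0,0,0.001],0],
  [[0,0,0],0],
])

```text
time: 14.9
tool_pos: [0.4832, 0.3448, 0.0275]
tool_rot: [-3.136, -0.015, 1.78]
contact_force: [0.1, -0.1, -2.0]
opening: 0.0203
```

```bash
python3 - <<'E'
from h import *
from cell import monitor,eyes
T=eyes.camera_info("top");s=monitor.observe()
print(s["tool_pos"],s["tool_rot"],s["qpos"])
# wedge y offset wrt tcp known; target gap entry in board
for y in (.11,.09,.02): print(y,w(Bd,(.0265,y)))
t=w(Bd,(.0265,.10));print(rel(s,[*t,.11],Bd[2]+np.pi/2))
E
```

```text
[0.48317564 0.34481296 0.02749091] [-3.13638174 -0.01520669  1.78037864] [0.48207958 0.68014232 1.55603892 0.02038375 0.90643853 0.25988146]
0.11 [0.5456816  0.10327393]
0.09 [0.54464207 0.08330097]
0.02 [0.54100371 0.01339559]
(array([-0.2576,  0.0078, -0.0865]), np.float64(0.26158231373507324))
```

Call:
carry_out([
  [[0,0,-0.02],0],
  [[0,0,-0.025],0],
  [[0,0,-0.025],0],
  [[0,0,-0.025],0],
  [[0,0,0],0],
], fingers=1, grip_force=60)

```text
time: 15.52
tool_pos: [0.4833, 0.343, 0.1211]
tool_rot: [-3.131, -0.014, 1.78]
contact_force: [-0.2, 0.4, -1.6]
opening: 0.0196
```

```bash
python3 st.py .02 .11 .12 1.5708
```

```text
15.525 [0.4833 0.343  0.1211] [-3.1309 -0.0137  1.7802] [-0.2  0.4 -1.6] 0.0196
(array([-0.2458,  0.0049, -0.0023]), np.float64(0.2614081530081691))
tcp in board [-0.0483  0.3462]
```

Call:
carry_out([
  [[0,0,0],0.066],
  [[0,0,0],0.066],
  [[0,0,0],0.066],
  [[0,0,0],0.066],
  [[0,0,0],0],
])

```text
time: 16.15
tool_pos: [0.4801, 0.3414, 0.1121]
tool_rot: [-3.117, -0.004, 1.508]
contact_force: [-0.8, 0.2, -0.6]
opening: 0.0196
```

```bash
python3 st.py .02 .11 .12 1.5708
```

```text
16.15 [0.4801 0.3414 0.1121] [-3.117  -0.004   1.5084] [-0.8  0.2 -0.6] 0.0196
(array([-0.2336,  0.0736, -0.0107]), np.float64(-0.010395176674297346))
tcp in board [-0.0514  0.3444]
```

Call:
carry_out([
  [[-0.028,0.009,-0.002],0],
  [[-0.028,0.009,-0.002],0],
  [[-0.028,0.009,-0.002],0],
  [[-0.028,0.009,-0.002],0],
  [[-0.028,0.009,-0.002],0],
  [[-0.028,0.009,-0.002],0],
  [[-0.028,0.009,-0.002],0],
  [[-0.025,0.008,-0.002],0],
  [[0,0,0],0],
])

```text
time: 17.27
tool_pos: [0.5371, 0.1094, 0.1161]
tool_rot: [-3.105, -0.001, 1.524]
contact_force: [0.6, -0.2, -2.2]
opening: 0.0196
```

```bash
python3 st.py .02 .11 .06 1.5708; python3 - <<'E'
from h import *
from cell import monitor,eyes
import pickle
s=monitor.observe();i=eyes.camera_info("wrist");pickle.dump((s,i),open("w14.pkl","wb"))
im=eyes.read_camera("wrist")[:,:,::-1];cv2.imwrite("pics/w14.png",im)
im=eyes.read_camera("top")[:,:,::-1];cv2.imwrite("pics/t14.png",cv2.resize(im[145:280,240:400],None,fx=4.4,fy=4.4,interpolation=cv2.INTER_CUBIC))
im=eyes.read_camera("side")[:,:,::-1];cv2.imwrite("pics/s14.png",cv2.resize(im[180:320,230:400],None,fx=4.4,fy=4.2,interpolation=cv2.INTER_CUBIC))
E
```

```text
17.275 [0.5371 0.1094 0.1161] [-3.1051e+00 -9.0000e-04  1.5243e+00] [ 0.6 -0.2 -2.2] 0.0196
(array([-0.0058,  0.0044,  0.056 ]), np.float64(0.005529200953493074))
tcp in board [0.0176 0.1157]
```

View pics/w14.png

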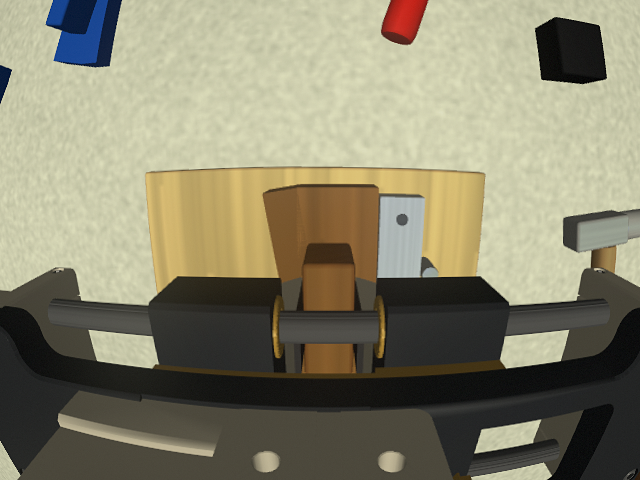

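View pics/s14.png

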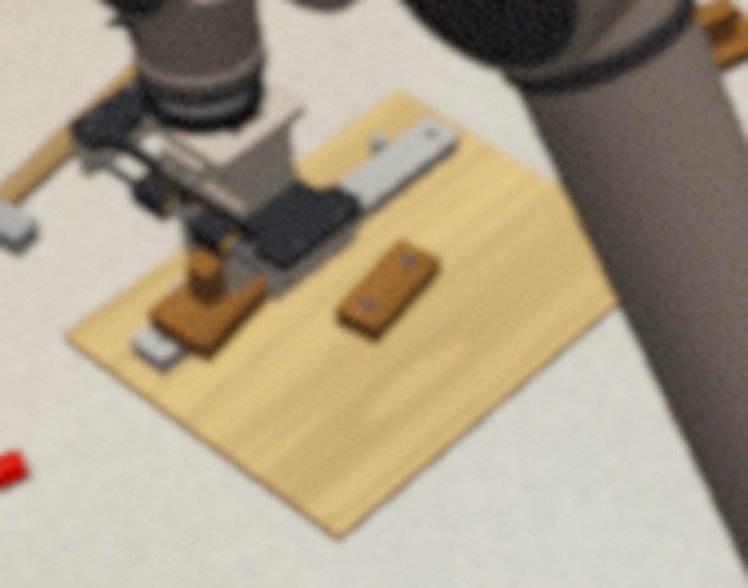

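View pics/t14.png

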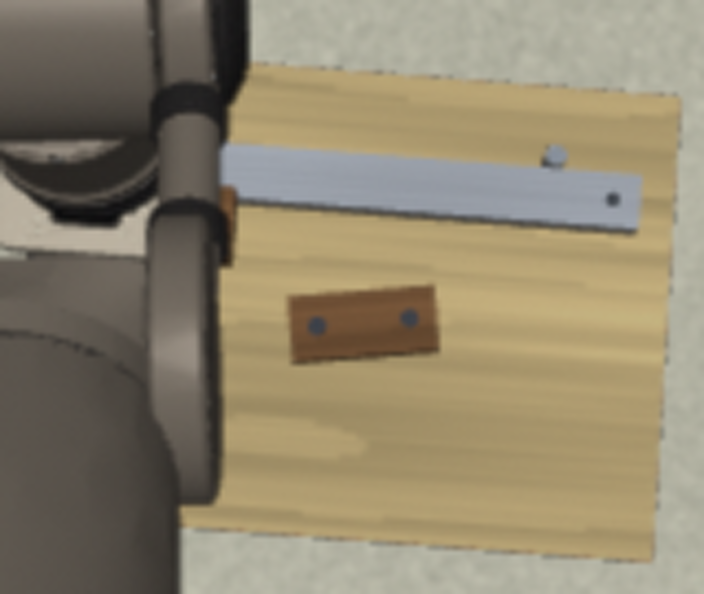

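```bash
python3 - <<'E'
from h import *
import pickle
s,i=pickle.load(open("w14.pkl","rb"))
b=on_z(i,[(379,196),(420,196)],.032,True);b2=on_z(i,[(379,277)],.032,True)
wd=on_z(i,[(379,186),(263,193)],.1086,True)
for p in [*b,*b2,*wd]: print(inv(Bd,p).round(4))
E
```

```text
[0.0486 0.1531]
[0.076  0.1538]
[0.0507 0.0972]
[0.0408 0.167 ]
[-0.0113  0.1635]
```

Call:
carry_out([
  [[-0.005,0.002,0.02],0.003],
  [[-0.004,0.001,0.02],0.003],
  [[-0.001,0.001,0.02],0],
  [[0,0,0],0],
])

```text
time: 17.92
tool_pos: [0.5367, 0.1059, 0.0543]
tool_rot: [-3.104, -0.002, 1.527]
contact_force: [0.1, 0.4, -1.0]
opening: 0.0195
```

```bash
python3 st.py .022 .106 .0395 1.5708
```

```text
17.925 [0.5367 0.1059 0.0543] [-3.1045e+00 -2.2000e-03  1.5273e+00] [ 0.1  0.4 -1. ] 0.0195
(array([-0.0063,  0.0051,  0.0146]), np.float64(0.008485350527429159))
tcp in board [0.0174 0.1122]
```

Call:
carry_out([
  [[-0.003,0.005,0.006],0.008],
  [[-0.003,0.001,0.004],0],
  [[0,0,0.003],0],
  [[0,0,0.002],0],
  [[0,0,0],0],
])

```text
time: 18.55
tool_pos: [0.5435, 0.1005, 0.0403]
tool_rot: [-3.108, -0.002, 1.52]
contact_force: [0.9, -0.3, -0.7]
opening: 0.0196
```

```bash
python3 st.py .022 .106 .0395 1.5708
```

```text
18.55 [0.5435 0.1005 0.0403] [-3.1083e+00 -2.4000e-03  1.5205e+00] [ 0.9 -0.3 -0.7] 0.0196
(array([-0.0011, -0.0025,  0.0009]), np.float64(0.0016509566643803097))
tcp in board [0.0245 0.1071]
```

Call:
carry_out([
  [[0,-0.002,0.002],0],
  [[0,0,0.004],0],
  [[0,0,0.004],0],
  [[0,0,0.004],0],
  [[0,0,0.004],0],
  [[0,0,0.004],0],
  [[0,0,0.004],0],
  [[0,0,0.004],0],
  [[0,0,0.004],0],
  [[0,0,0.004],0],
])

```text
time: 19.8
tool_pos: [0.5427, 0.1002, 0.039]
tool_rot: [-3.13, -0.004, 1.521]
contact_force: [-11.4, -2.7, 31.4]
opening: 0.0195
```

Call:
carry_out([
  [[0,0,0.004],0],
  [[0,0,0.004],0],
  [[0,0,0.001],0],
  [[0,0,0],0],
])

```text
time: 20.3
tool_pos: [0.5428, 0.1003, 0.0398]
tool_rot: [-3.137, -0.004, 1.522]
contact_force: [0.7, 0.1, -1.0]
opening: 0.0195
```

```bash
python3 st.py .022 .106 .0395 1.5708;python3 - <<'E'
from h import *
from cell import monitor,eyes
import pickle
s=monitor.observe();i=eyes.camera_info("wrist");pickle.dump((s,i),open("w15.pkl","wb"))
im=eyes.read_camera("wrist")[:,:,::-1];cv2.imwrite("pics/w15.png",im)
im=eyes.read_camera("side")[:,:,::-1];cv2.imwrite("pics/s15.png",cv2.resize(im[180:320,230:400],None,fx=4.4,fy=4.2,interpolation=cv2.INTER_CUBIC))
E
```

```text
20.3 [0.5428 0.1003 0.0398] [-3.1366 -0.0044  1.5215] [ 0.7  0.1 -1. ] 0.0195
(array([-0.0009, -0.0018,  0.0003]), np.float64(0.0027304823443223825))
tcp in board [0.0238 0.1069]
```

View pics/w15.png

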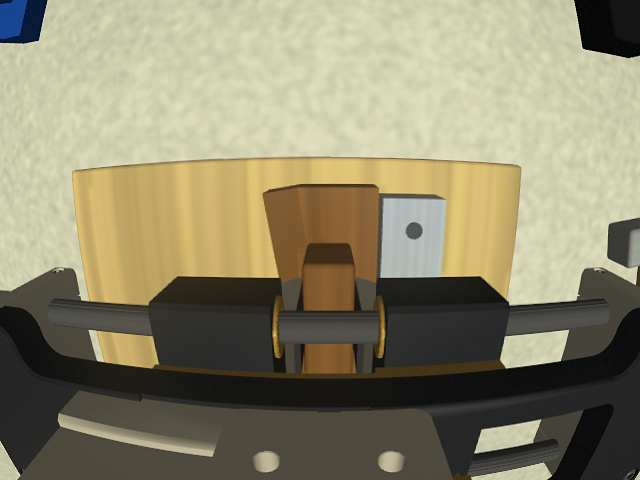

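View pics/s15.png

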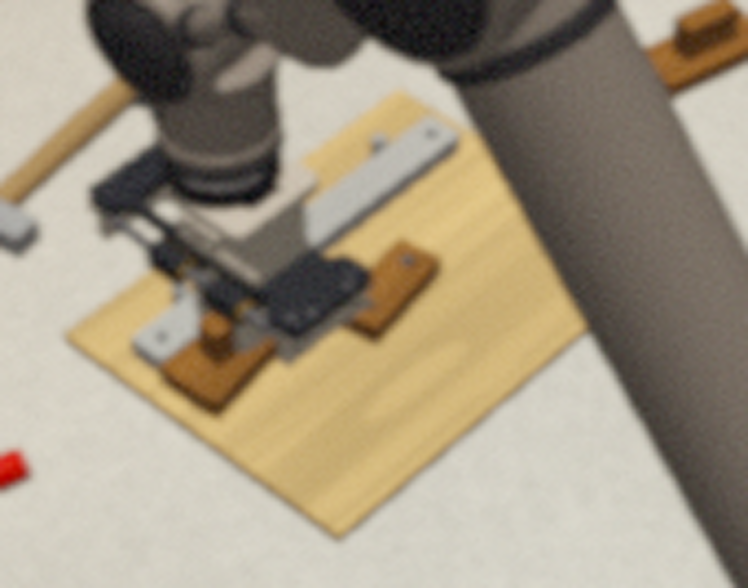

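Call:
carry_out([
  [[-0.008,-0.001,0],0],
  [[-0.008,0,0],0],
  [[-0.008,0,0],0],
  [[-0.008,0,0],0],
  [[0,0,0],0],
])

```text
time: 21.02
tool_pos: [0.5408, 0.0662, 0.0391]
tool_rot: [-3.137, -0.005, 1.521]
contact_force: [-0.3, -0.3, 3.6]
opening: 0.0196
```

```bash
python3 st.py .0235 .0 .0395 1.5708
```

```text
21.025 [0.5408 0.0662 0.0391] [-3.137  -0.0052  1.5207] [-0.3 -0.3  3.6] 0.0196
(array([-0.0727, -0.0002, -0.0007]), np.float64(0.0018949780082504475))
tcp in board [0.0235 0.0727]
```

Call:
carry_out([
  [[-0.008,0,-0.0005],0],
  [[-0.008,0,0],0],
  [[-0.008,0,0],0],
  [[-0.008,0,0],0],
  [[-0.006,0,0],0],
  [[0,0,0],0],
])

```text
time: 21.78
tool_pos: [0.5384, 0.0252, 0.0392]
tool_rot: [-3.136, -0.005, 1.52]
contact_force: [-0.5, 0.2, 0.9]
opening: 0.0198
```

```bash
python3 st.py .0235 .0 .0395 1.5708
```

```text
21.775 [0.5384 0.0252 0.0392] [-3.1361 -0.0049  1.5205] [-0.5  0.2  0.9] 0.0198
(array([-0.0316,  0.0002, -0.0005]), np.float64(0.0016750052384777447))
tcp in board [0.0233 0.0316]
```

Call:
carry_out([
  [[-0.004,0,0],0],
  [[-0.004,0,0],0],
  [[-0.004,0,0],0],
])

```text
time: 22.15
tool_pos: [0.5378, 0.0131, 0.0391]
tool_rot: [-3.136, -0.005, 1.521]
contact_force: [0.1, 1.6, 2.2]
opening: 0.0196
```

Call:
carry_out([
  [[-0.003,0,0],0],
  [[-0.003,0,0],0],
])

```text
time: 22.4
tool_pos: [0.5379, 0.0068, 0.0392]
tool_rot: [-3.137, -0.005, 1.521]
contact_force: [2.3, 2.4, -0.0]
opening: 0.0196
```

Call:
carry_out([
  [[-0.003,0,0],0],
  [[-0.003,0,0],0],
])

```text
time: 22.65
tool_pos: [0.5385, 0.0005, 0.0391]
tool_rot: [-3.139, -0.006, 1.521]
contact_force: [3.2, 2.5, -2.0]
opening: 0.0198
```

Call:
carry_out([
  [[-0.003,0,0],0],
  [[-0.003,0,0],0],
])

```text
time: 22.9
tool_pos: [0.5392, -0.0057, 0.0392]
tool_rot: [-3.141, -0.006, 1.52]
contact_force: [3.8, 2.5, -0.4]
opening: 0.0197
```

Call:
carry_out([
  [[-0.002,0,0],0],
  [[-0.002,0,0],0],
])

```text
time: 23.15
tool_pos: [0.5393, -0.0073, 0.0392]
tool_rot: [3.141, -0.011, 1.519]
contact_force: [5.1, 15.6, 0.0]
opening: 0.0196
```

```bash
python3 st.py
```

```text
23.15 [ 0.5393 -0.0073  0.0392] [ 3.1413 -0.0106  1.5189] [ 5.1 15.6  0. ] 0.0196
tcp in board [ 0.0259 -0.0007]
```

Call:
carry_out([
  [[-0.0023,0,0],0],
  [[-0.0025,0,0],0],
])

```text
time: 23.4
tool_pos: [0.5393, -0.0074, 0.0392]
tool_rot: [3.141, -0.017, 1.518]
contact_force: [5.5, 15.5, -0.4]
opening: 0.0198
```

Call:
carry_out([
  [[-0.003,0,0],0],
  [[-0.003,0,0],0],
])

```text
time: 23.65
tool_pos: [0.5393, -0.0075, 0.0394]
tool_rot: [3.141, -0.026, 1.518]
contact_force: [5.7, 18.5, 0.9]
opening: 0.0198
```

Call:
carry_out([
  [[0,0,0],0],
])

```text
time: 23.78
tool_pos: [0.5393, -0.0074, 0.0394]
tool_rot: [3.141, -0.025, 1.52]
contact_force: [2.7, -5.8, -2.0]
opening: 0.0194
```

Call:
carry_out([
  [[0,0,0],0],
  [[0,0,0],0],
  [[0,0,0],0],
  [[0,0,0],0],
], fingers=0.45)

```text
time: 24.28
tool_pos: [0.5369, -0.0084, 0.0388]
tool_rot: [-3.137, -0.024, 1.52]
contact_force: [-0.0, 0.7, -0.3]
opening: 0.0495
```

```bash
python3 st.py; python3 - <<'E'
from h import *
from cell import eyes
im=eyes.read_camera("wrist")[:,:,::-1];cv2.imwrite("pics/w16.png",im)
E
```

```text
24.275 [ 0.5369 -0.0084  0.0388] [-3.1372 -0.0242  1.5197] [-0.   0.7 -0.3] 0.0495
tcp in board [ 0.0236 -0.002 ]
```

View pics/w16.png

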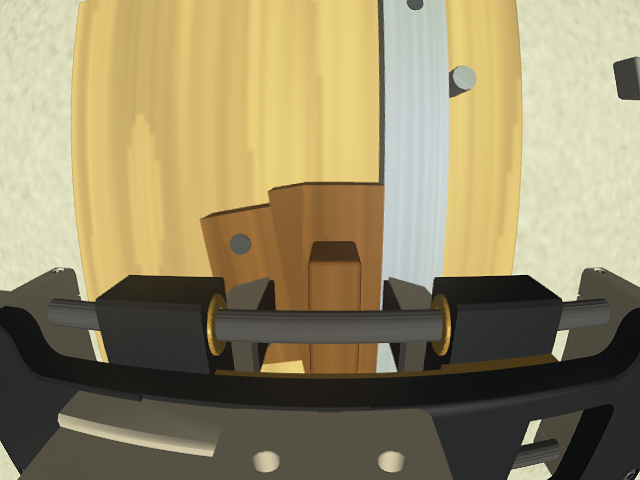

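Call:
carry_out([
  [[0,0,-0.015],0],
  [[0,0,-0.025],0],
  [[0,0,-0.03],0],
  [[0,0,0],0],
], fingers=0.45)

```text
time: 24.82
tool_pos: [0.5375, -0.0104, 0.1136]
tool_rot: [-3.139, -0.024, 1.52]
contact_force: [-0.2, 0.2, -1.2]
opening: 0.0508
```

```bash
python3 st.py .021 .085 .1 1.5708; python3 - <<'E'
from h import *
from cell import eyes
im=eyes.read_camera("wrist")[:,:,::-1];cv2.imwrite("pics/w17.png",im)
E
```

```text
24.825 [ 0.5375 -0.0104  0.1136] [-3.1385 -0.024   1.5196] [-0.2  0.2 -1.2] 0.0508
(array([ 0.0886, -0.0031,  0.0157]), np.float64(0.0008046554516671911))
tcp in board [ 0.0243 -0.004 ]
```

View pics/w17.png

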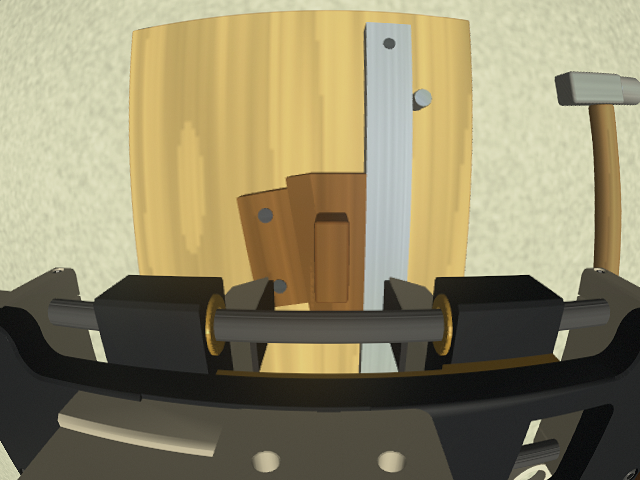

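Jammed as expected: the wedge's straight face lies along the bar and its slant bears on the block. The grip relaxed with a slight pull as I let go, so I'll re-press from the wedge's wide end with closed fingers.

Call:
carry_out([
  [[0.03,-0.001,0],0],
  [[0.03,-0.001,0],0],
  [[0.03,-0.001,0],0],
  [[0,0,0],0],
], fingers=1, grip_force=20)

```text
time: 25.38
tool_pos: [0.5362, 0.0816, 0.112]
tool_rot: [-3.131, -0.024, 1.518]
contact_force: [-0.1, -0.8, 0.1]
opening: 0.0152
```

```bash
python3 st.py .021 .085 .022 1.5708
```

```text
25.375 [0.5362 0.0816 0.112 ] [-3.1307 -0.0239  1.5179] [-0.1 -0.8  0.1] 0.0152
(array([-0.005 ,  0.0038,  0.0898]), np.float64(-0.0009316463488096005))
tcp in board [0.0182 0.0878]
```

Call:
carry_out([
  [[-0.001,0.001,0.03],0],
  [[-0.001,0.001,0.03],0],
  [[0,0.001,0.02],0],
  [[0,0,0.006],0],
  [[0,0,0],0],
])

```text
time: 26.0
tool_pos: [0.5373, 0.0779, 0.0221]
tool_rot: [-3.128, -0.022, 1.517]
contact_force: [-0.1, -0.2, 0.0]
opening: 0.0004
```

```bash
python3 st.py .021 .06 .022 1.5708
```

```text
26.0 [0.5373 0.0779 0.0221] [-3.1278 -0.0222  1.5173] [-0.1 -0.2  0. ] 0.0004
(array([-0.0243,  0.0016, -0.0005]), np.float64(-0.0015377796872710903))
tcp in board [0.0194 0.0843]
```

Call:
carry_out([
  [[-0.008,0,0],0],
  [[-0.006,0,0],0],
  [[-0.003,0,0],0],
  [[-0.003,0,0],0],
])

```text
time: 26.5
tool_pos: [0.5375, 0.056, 0.0239]
tool_rot: [-3.132, -0.022, 1.517]
contact_force: [0.1, 0.0, 0.6]
opening: 0.0006
```

Call:
carry_out([
  [[-0.0025,0,0],0],
  [[-0.0025,0,0],0],
])

```text
time: 26.75
tool_pos: [0.5375, 0.0545, 0.0241]
tool_rot: [-3.133, -0.028, 1.515]
contact_force: [2.6, 17.8, -1.3]
opening: 0.0001
```

Call:
carry_out([
  [[-0.0025,0,0],0],
  [[-0.0025,0,0],0],
])

```text
time: 27.0
tool_pos: [0.5375, 0.0546, 0.0241]
tool_rot: [-3.134, -0.036, 1.514]
contact_force: [1.5, 12.7, -0.1]
opening: 0.0003
```

Call:
carry_out([
  [[-0.003,0,0],0],
  [[-0.003,0,0],0],
])

```text
time: 27.25
tool_pos: [0.5375, 0.0547, 0.0242]
tool_rot: [-3.134, -0.044, 1.513]
contact_force: [1.3, 15.0, -0.4]
opening: 0.0006
```

Call:
carry_out([
  [[0.008,0,0],0],
  [[0.015,0,0],0],
  [[0,0,-0.04],0],
  [[0,0,-0.06],0],
  [[-0.02,0,-0.06],0],
  [[-0.06,0,-0.02],0],
  [[0,0,0],0],
])

```text
time: 28.12
tool_pos: [0.5353, -0.0079, 0.2069]
tool_rot: [-3.134, -0.041, 1.517]
contact_force: [-0.2, 0.4, -0.2]
opening: 0.0008
```

```bash
python3 st.py; python3 - <<'E'
from h import *
from cell import eyes,monitor
import pickle
s=monitor.observe();i=eyes.camera_info("wrist");pickle.dump((s,i),open("w18.pkl","wb"))
im=eyes.read_camera("wrist")[:,:,::-1];cv2.imwrite("pics/w18.png",im)
im=eyes.read_camera("side")[:,:,::-1];cv2.imwrite("pics/s18.png",im)
E
```

```text
28.125 [ 0.5353 -0.0079  0.2069] [-3.134  -0.041   1.5167] [-0.2  0.4 -0.2] 0.0008
tcp in board [ 0.0219 -0.0015]
```

View pics/w18.png

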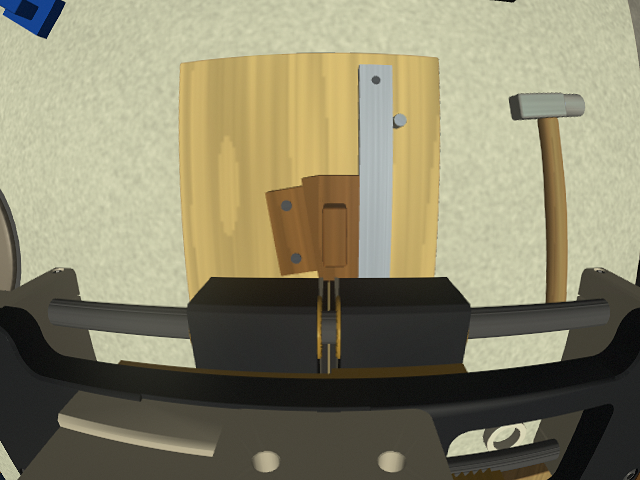

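View pics/s18.png

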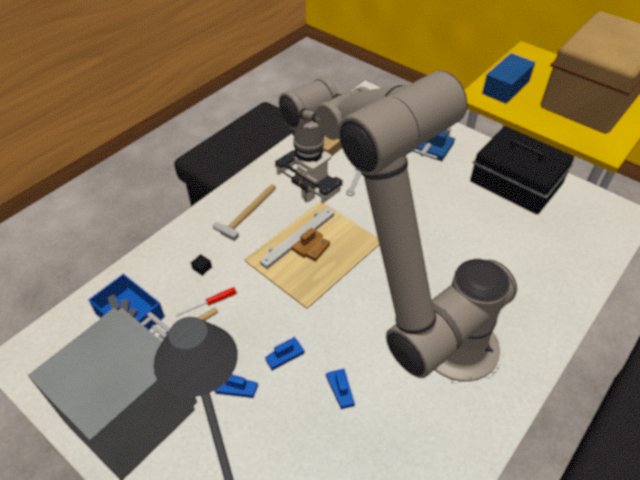

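Call:
carry_out([
  [[0.055,0,0],0],
  [[0.055,0,0],0],
  [[0.055,0,0],0],
  [[0.055,0,0],0],
  [[0.055,0,0],0],
  [[0,0,0],0],
  [[0,0,0],0],
])

```text
time: 29.1
tool_pos: [0.5417, 0.2876, 0.2083]
tool_rot: [-3.116, -0.04, 1.527]
contact_force: [0.7, -0.7, 0.2]
opening: 0.0005
```

```bash
python3 st.py; python3 - <<'E'
from h import *
from cell import eyes,monitor
im=eyes.read_camera("top")[:,:,::-1];cv2.imwrite("pics/t19.png",im)
cv2.imwrite("pics/t19c.png",cv2.resize(im[145:280,240:400],None,fx=4.4,fy=4.4,interpolation=cv2.INTER_CUBIC))
E
```

```text
29.1 [0.5417 0.2876 0.2083] [-3.1156 -0.0402  1.5272] [ 0.7 -0.7  0.2] 0.0005
tcp in board [0.0129 0.2939]
```

View pics/t19.png

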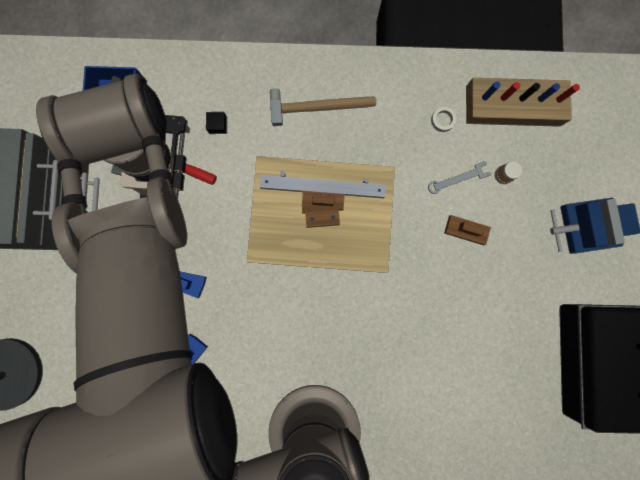

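View pics/t19c.png

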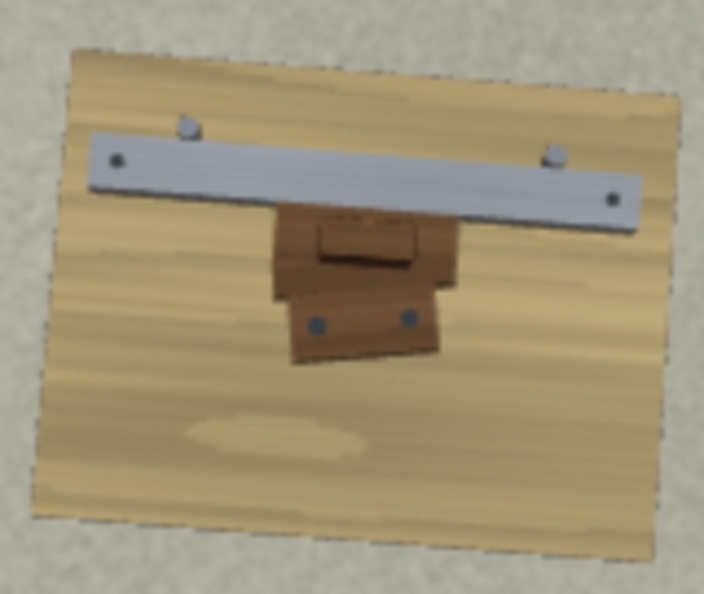

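The bar is against both pins at crop (188,127) and (555,155). The wedge sits between bar and stop block, centred on the gap, and the bystanders in view stand where they were.

```bash
python3 - <<'E'
from h import *
from cell import eyes,order
T=eyes.camera_info("top");c2=lambda p:np.array(p)/4.4+[240-.4,145-.4]
S,e=fit2([(.015,.15),(.015,-.15),(-.015,-.15),(-.015,.15)],on_z(T,c2([(92,133),(641,176),(637,228),(89,187)]),.032));p=on_z(T,c2([(188,127),(555,155)]),.038)
print(S,inv(S,p[0]),inv(S,p[1]))
print(order.hand_in())
E
```

```text
[ 0.57461838 -0.00728202 -0.05144461] [0.02088798 0.0976287 ] [ 0.02096753 -0.10141444]
the job is handed in; nothing more can be done
None
```

I slid the straightedge onto both pins and jammed the wedge between it and the stop block, then handed the job in at about 29 s. The hand-in gives no verdict.

**What I did:** I slid the straightedge home with the open fingers on either side of the stop block. Then I took the tapered wooden wedge from the left of the board, drove it in narrow end first and pressed with about 18 N. When I let go, the fingers pulled back on the wedge with about 6 N, so I pressed its wide end again with up to about 18 N. It did not move.

**Last checks:**
- **Pins:** In the last top picture they measure 20.9 and 21.0 mm from the bar's centre line (21.0 means touching).
- **Wedge:** It sits flat, in line with the board and within a few millimetres of the gap point.
- **Robot:** It is clear of everything.
- **Bystanders:** The filler, hammer, wrench, jar, tape and black block look unmoved. The arm hid most of the brush and part of the screwdriver in the last top picture, but nothing touched them.

**Not confirmed:**
- **Camera disagreement:** The wrist and top cameras disagreed by about 3 mm in absolute position. I checked fits by contact force and relative views instead.
- **Pin forces:** I could not measure the clamping force on the pins. I judged it from the push force alone.

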